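Fold back the leaf of the hob cover

TASK

Uncover the front left ring of the hob: the wooden hob cover has a folding left leaf, which is to be turned over its spine until it lies flat, upside down, on the worktop part of the cover. The short food tin stands where the leaf will land, so first push it along the board to the right-hand strip that the leaf does not reach, and leave it standing wholly on the board. Nothing is to be picked up or pinched: slide the tin gently with the outside of the fingers, without gripping, lifting or tipping it, and turn the leaf with fingertips under its free edge, not pinching it and not letting it slam. Leave the pepper mill, salt shaker and spice jar standing where they are.

Things in the scene. Friction and masses are not known exactly. Their poses are not given: they have to be found in the camera images.
- cover: Two-leaf hob cover of pale wood, 570 mm wide (its y), 270 mm deep (its x), fixed on the hob on 46 mm rubber feet; boards 18 mm thick, top face 64 mm above the hob. Origin on the hob under the middle of the spine (hinge line, along the cover's x). x points away from the robot, y left, z up. The fixed worktop part reaches from the spine to y = -360 mm, the folding leaf to y = +210 mm.
- spine (a point): Middle of the hinge line, on the axis, level with the top face (64 mm above the hob).
- landing_edge (a point): Point on the worktop part's top face (64 mm above the hob), mid-depth, 210 mm right of the spine: where the free edge of the folded leaf will lie. The strip right of it, 150 mm wide to the right-hand end of the board, stays free of the leaf; the things on it stand near its front and back ends, so its middle 120 mm is clear of other things.
- leaf (a joint): Angle of the folding leaf, rad: 0 flat at the left as found, 1.57 upright, 3.14 (its stop) flat and upside down on the worktop part. Stiff hinge: the leaf (0.37 kg) stays at whatever angle it is left and does not drop by itself; turning it takes about 4 N at the free edge at the start, least (about 1 N) as it nears the other side.
- leaf_edge (a point): Middle of the leaf's straight free edge, 270 mm long, at its lower corner (46 mm above the hob as found, 210 mm from the spine); moves with the leaf. The space beneath is open except for the leaf's four feet (30 mm across, 46 mm long), 35 and 165 mm from the spine and 105 mm to either side of the middle: about 180 mm of the edge is clear between them.
- tin_middle (a point): Centre, half-way up, of the tin (36 mm above the board it stands on).
- tin: Short upright food tin, pale label with green print, 58 mm in diameter, 72 mm high, about 0.18 kg; origin at the centre of its foot. It stands on the worktop part, right of the spine, where the folded leaf would land.
- pepper_mill: Dark turned-wood pepper mill, 58 mm in diameter, 150 mm high, standing on the right-hand strip of the cover; origin at the centre of its foot. Stays where it is.
- salt_shaker: Salt shaker, clear with a pale cap, 44 mm in diameter, 90 mm high, standing on the right-hand strip; origin at the centre of its foot. Stays where it is.
- spice_jar: Spice jar with a mustard-yellow cap, 45 mm in diameter, 100 mm high, standing on the right-hand strip; origin at the centre of its foot. Stays where it is.
There are look-alikes about, which are no part of the job. Leave any purple look-alike of the tin alone.

How it is judged:
By the outcome, as a careful person would: the job done as asked, in the order asked, and still so for the second after the job is handed in, with the robot touching nothing.
It also fails if it takes over 61 s, if anything falls off the work surface, if the arm or the gripper's body presses on something with over 40 N, if the wrist force passes 120 N, or if a joint passes its speed limit or range.

ROBOT

A 6-joint arm with a two-finger parallel gripper is mounted at the origin on a cart in front of the work surface, level with it; the furniture and walls round the work are solid. World frame = base frame: x ahead of the robot, y to its left, z up, the work surface at z = 0. Lengths are in m, angles in rad, forces in N, time in s.
With the tool pointing down it reaches from about 0.3 to 0.875 m from the base axis. Payload 6.4 kg.
Tool frame: the origin (TCP) lies at the very end of the fingers, on their centre line; the grasp point (between the pads) lies 19 mm behind it (ctrl.tcp_to_grasp is the distance from the TCP to the grasp point, in m); z points along the fingers, y is the direction in which the jaws open and shut (so a half turn about z gives the same grasp; the last joint's range is limited). The gripper opens to 85 mm and grips with 20 to 120 N. Pads are 22 mm wide; open, the fingers measure 114 mm over their backs; the gripper's body (76 mm by 85 mm) begins 54 mm behind the grasp point. The pads swing forward as they close: fully open they stand 13 mm farther back than shut.
Start: joints at [1.06, 0.181, 1.607, -0, 1.354, -0.206], TCP at [0.173, 0.549, 0.231] pointing down, gripper open.
Joint ranges: [-2.99, 2.99], [-0.89, 2.07], [0.3, 2.58], [-1.14, 4.28], [0, 2.63], [-3.12, 3.12]. Speed limits (rad/s): [2.57, 2.57, 3.01, 3.14, 3.14, 3.14].

INTERFACE

Orientations are given as a unit quaternion [w, x, y, z].
In Python, from bench import ctrl gives the robot as it stands. The module is installed in compiled form; this text tells all that it offers.
- The arm moves only by the tool drive_tool, never from a script. Its argument "deltas" is a list of rows, each an object with "slide": the shift along the tool's x, y, z as a fraction of full scale, a list of three; "delta_rot": the turn, a rotation vector about the tool's x, y, z as a fraction of full scale, a list of three; "hand": the opening, from 0 (shut) to 1 (fully open). In form: [{"slide": [tx, ty, tz], "delta_rot": [wx, wy, wz], "hand": hand}, ...]. A call has exactly 5 rows; each row shifts and turns the commanded pose from where the row before left it, along the tool's axes as they then stand; what a row does not reach is not made up. Full scale, the value 1, is 50 mm for a shift and 180 degrees for a turn. A row lasts 1/8 s, in which the tool goes at most 62.5 mm and 10.7 degrees, less where a joint would pass 70% of its speed; a pose out of reach is approached as far as the arm can. A call with a number of a shift or a turn outside -1 to 1 is refused whole. A call with a gripper value outside its range is refused whole. The fingers move at their own pace and stop on an object; the grip force is fixed at half the most. Time passes only in rows, so rows that do not move let the fingers close, or fill a call up. It gives the time, the measured TCP pose, the force and the opening at its end, in the units of the state.
- ctrl.get_obs(): the state, without advancing time (a new reading comes with each control period).
- ctrl.camera(name): name is "scene" or "top"; returns a dict with "frame" (400x640x3 uint8, red, green, blue), "mtx" (3x3 intrinsics, pixels), "R" (3x3) and "t" (3): a world point X has camera coordinates R X + t. Camera axes: x right, y down, z forward; pixel columns grow to the right and rows downward; lengths in m; the calibration is good to about 2 mm. A picture is of the moment at which its call begins. There is no depth.
- ctrl.hand_in(): hands the job in, once; it reports no verdict.
The state is a dict: "time_s": time; "q": joint angles; "dq": joint speeds; "joint_efforts": joint torques, N m; "eef_pos": TCP position; "eef_rot": TCP orientation; "wrist_force": force on the tool from outside, world axes, zero at the start; "torque": the same for the moment, N m; "opening": opening from 0.0 (shut) to 1.0 (fully open).
Only numpy, scipy, OpenCV 4.12 (cv2) and the standard library are available. Lean on these libraries where they do the work, as an engineer would, in place of code of your own. Each camera call takes 0.05 s, during which the arm holds its last target.

## Working session

There is one attempt and no reset: what is moved stays moved. The work goes in short steps, Python scripts to look and compute and a tool call to move; the robot and the scene stay as the last step left them, time stands still between calls to the robot, and variables do not carry over. Pictures are saved under pics/ and viewed, and the job is handed in when it is done.

Besides the shell and the picture viewer there is one more tool, called after "Call:" as name([rows], argument=value, ...), one row to a line, values as JSON. drive_tool: Moves the arm, as the interface text tells. Its arguments: {"type":"object","properties":{"deltas":{"type":"array","items":{"type":"object","properties":{"slide":{"type":"array","items":{"type":"number"}},"delta_rot":{"type":"array","items":{"type":"number"}},"hand":{"type":"number"}}}}},"required":["deltas"]}

```bash
mkdir -p pics; python3 - <<'E'
from bench import ctrl
import cv2,numpy as np
o=ctrl.get_obs()
for k,v in o.items(): print(k,np.round(v,3))
for n in("scene","top"):
    c=ctrl.camera(n); cv2.imwrite(f"pics/{n}0.png",c["frame"][:,:,::-1])
    print(n,c["mtx"].tolist(),np.round(c["R"],4).tolist(),np.round(c["t"],4).tolist())
E
```

```text
time_s 0.0
q [ 1.06   0.182  1.608  0.     1.354 -0.206]
dq [-0.001 -0.001 -0.001 -0.001 -0.     0.001]
joint_efforts [ 0.0000e+00 -4.4487e+01 -3.5134e+01 -0.0000e+00  9.0000e-03  0.0000e+00]
eef_pos [0.172 0.548 0.23 ]
eef_rot [-0.     0.152  0.988 -0.001]
wrist_force [0.208 0.414 0.387]
torque [ 0.058 -0.     0.001]
opening 0.999
scene [[383.8782298805324, 0.0, 316.2586215893446], [0.0, 383.8782298805324, 194.8068585244619], [0.0, 0.0, 1.0]] [[0.9216, -0.3878, 0.0155], [-0.2694, -0.668, -0.6937], [0.2794, 0.6352, -0.7201]] [-0.6003, 0.2153, 0.9845]
top [[509.65220662485183, 0.0, 322.00848711366797], [0.0, 509.65220662485183, 200.48895955569844], [0.0, 0.0, 1.0]] [[-0.0295, -0.9993, -0.0244], [-0.9934, 0.032, -0.1102], [0.1109, 0.021, -0.9936]] [0.0326, 0.6657, 1.5013]
```

View pics/scene0.png

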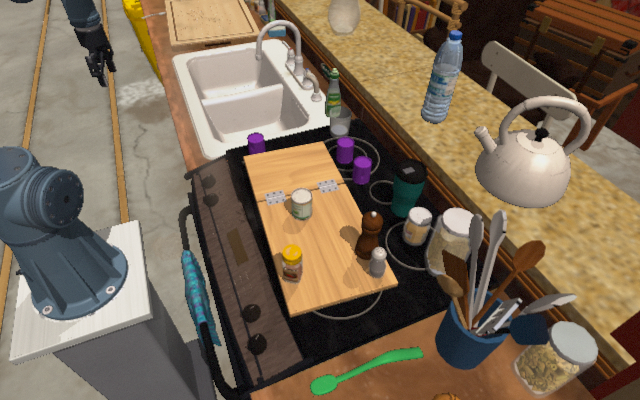

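View pics/top0.png

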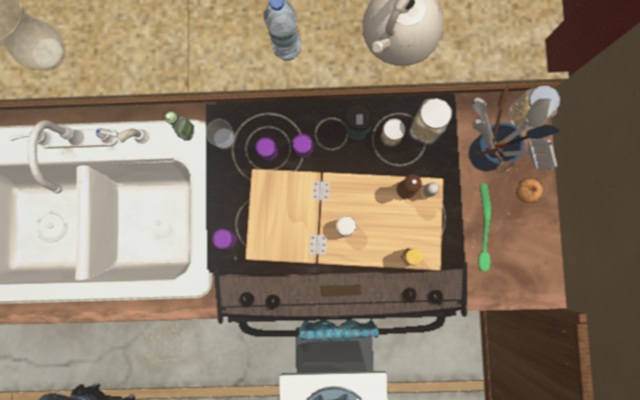

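The tin, pale with green print, is at scene (302,204) and top (346,226). There are three purple look-alikes: top (266,148), (302,144) and (222,239). Other candidates are the cream jars at top (393,131) and (431,118). The mill is at top (410,186), the shaker at (431,188) and the spice jar at (413,257). I'll check with enlarged crops.

```bash
python3 - <<'E'
import cv2
a=cv2.imread("pics/top0.png")[155:285,210:470]; cv2.imwrite("pics/topc.png",cv2.resize(a,None,fx=3,fy=3,interpolation=cv2.INTER_CUBIC))
a=cv2.imread("pics/scene0.png")[125:315,225:425]; cv2.imwrite("pics/scenec.png",cv2.resize(a,None,fx=3,fy=3,interpolation=cv2.INTER_CUBIC))
E
```

```text
(no output)
```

View pics/topc.png

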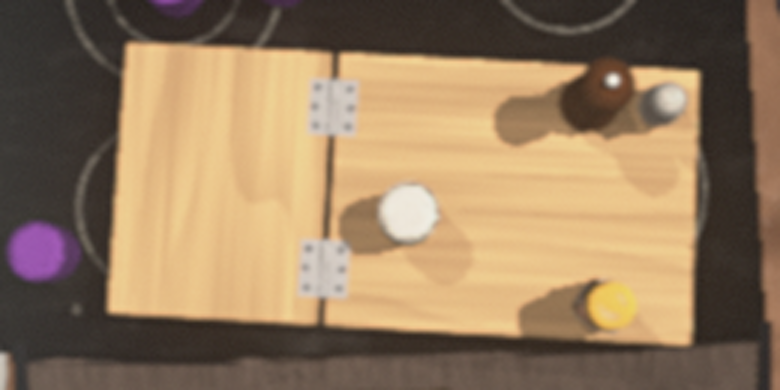

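View pics/scenec.png

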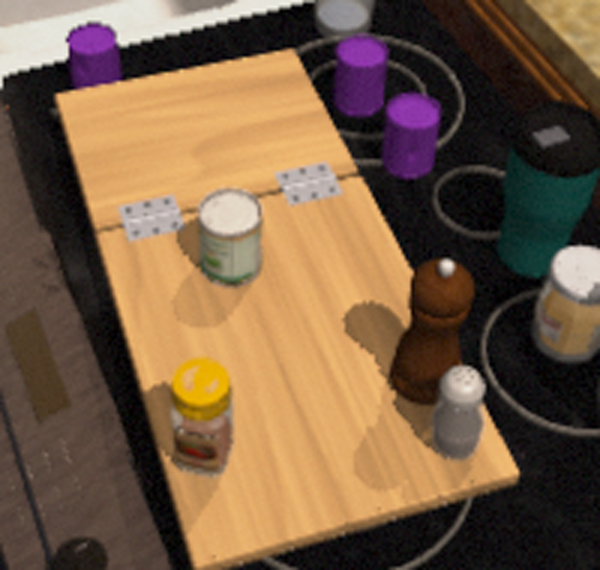

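```bash
cat > h.py <<'E'
import numpy as np,cv2
C={"scene":([[383.8782298805324,0,316.2586215893446],[0,383.8782298805324,194.8068585244619],[0,0,1]],[[0.9216,-0.3878,0.0155],[-0.2694,-0.668,-0.6937],[0.2794,0.6352,-0.7201]],[-0.6003,0.2153,0.9845]),
"top":([[509.65220662485183,0,322.00848711366797],[0,509.65220662485183,200.48895955569844],[0,0,1]],[[-0.0295,-0.9993,-0.0244],[-0.9934,0.032,-0.1102],[0.1109,0.021,-0.9936]],[0.0326,0.6657,1.5013])}
P={k:np.array(K)@np.c_[np.array(R),np.array(t)] for k,(K,R,t) in C.items()}
def tri(ps,pt):
    X=cv2.triangulatePoints(P["scene"],P["top"],np.array(ps,float).reshape(2,1),np.array(pt,float).reshape(2,1)).ravel(); return X[:3]/X[3]
def onz(cam,p,z):
    M=P[cam]; H=np.c_[M[:,0],M[:,1],M[:,2]*z+M[:,3]]; w=np.linalg.solve(H,[*p,1]); return w[:2]/w[2]
def proj(cam,X): 
    w=P[cam]@[*X,1]; return w[:2]/w[2]
E
python3 - <<'E'
from h import *
s=lambda u,v:(225+u/3-.33,125+v/3-.33); t=lambda u,v:(210+u/3-.33,155+v/3-.33)
pts=dict(LF=((57,95),(108,313)),LB=((297,50),(126,43)),RB=((519,477),(699,70)),RF=((195,566),(692,345)),
 SB=((357,176),(337,52)),SF=((100,228),(322,325)),tin=((230,213),(408,213)),purple=((93,38),(38,251)),spice=((202,378),(612,305)),mill=((447,268),(613,80)),salt=((463,378),(668,101)))
for k,(a,b) in pts.items(): print(k,tri(s(*a),t(*b)).round(4), onz("top",t(*b),.064).round(4),onz("scene",s(*a),.064).round(4))
E
```

```text
LF [0.4981 0.2411 0.0626] [0.4977 0.2409] [0.4986 0.2392]
LB [0.767  0.2195 0.0607] [0.7651 0.2194] [0.7678 0.2151]
RB [ 0.7183 -0.3482  0.0599] [ 0.7189 -0.3479] [ 0.714  -0.3495]
RF [ 0.4499 -0.3252  0.0687] [ 0.4502 -0.3263] [ 0.4499 -0.3227]
SB [0.7476 0.0097 0.061 ] [0.7489 0.009 ] [0.7427 0.0078]
SF [0.4813 0.0311 0.0692] [0.4799 0.0316] [0.4846 0.0353]
tin [ 0.5827 -0.0545  0.1331] [ 0.5865 -0.056 ] [0.6065 0.0075]
purple [0.5599 0.3071 0.074 ] [0.5604 0.3093] [0.5625 0.3201]
spice [ 0.4912 -0.2352  0.1673] [ 0.4909 -0.251 ] [ 0.5141 -0.1644]
mill [ 0.6902 -0.2391  0.2097] [ 0.7117 -0.2629] [ 0.7674 -0.1336]
salt [ 0.678  -0.2988  0.1511] [ 0.689  -0.3158] [ 0.7199 -0.2484]
```

```bash
cat >> h.py <<'E'
from scipy.spatial.transform import Rotation as Ro
O=np.array([.6145,.0205,0.]); YAW=-.0838
B=np.array([[np.cos(YAW),-np.sin(YAW),0],[np.sin(YAW),np.cos(YAW),0],[0,0,1]])
def w(c): return O+B@np.array(c,float)      # cover->world
def cov(X): return B.T@(np.array(X)-O)
def Rt(a):  # tool: jaw y along cover x, pointing -y cover and down; a=deg below horizontal (90 = down)
    t=np.deg2rad(a-90)
    return Ro.from_matrix(B@np.array([[0,1,0],[1,0,0],[0,0,-1.]]))*Ro.from_rotvec([0,t,0])
def q2R(q): return Ro.from_quat([q[1],q[2],q[3],q[0]])
def plan(p0,R0,wps):
    """wps: list of (p,R,n rows)"""
    p=np.array(p0,float);R=R0;k=0
    for pt,Rg,n in wps:
        for i in range(n,0,-1):
            s=R.inv().apply((np.array(pt)-p)/i)/.05
            r=(R.inv()*Rg).as_rotvec()/i
            s=s.round(3); f=(r/np.pi).round(4)
            print(k//5,"slide",s.tolist(),"rot",f.tolist()); k+=1
            if abs(s).max()>1: print("!!")
            p=p+R.apply(s*.05); R=R*Ro.from_rotvec(f*np.pi)
    print("end",p.round(4),R.as_rotvec().round(3))
def now():
    from bench import ctrl
    o=ctrl.get_obs(); import json
    open("log.jsonl","a").write(json.dumps({k:np.array(v).tolist() for k,v in o.items()})+"\n")
    print("t",round(o["time_s"],2),"p",np.round(o["eef_pos"],4),"cov",cov(o["eef_pos"]).round(4),"q",np.round(o["q"],3),"F",np.round(o["wrist_force"],1),"op",round(float(o["opening"]),3))
    return np.array(o["eef_pos"]),q2R(o["eef_rot"])
E
python3 - <<'E'
from h import *
p,R=now()
print(R.as_matrix().round(3))
plan(p,R,[(w([-.026,-.010,.22]),Rt(90),15)])
E
```

```text
t 0.1 p [0.1723 0.5481 0.2305] cov [-0.4848  0.4887  0.2305] q [ 1.06   0.181  1.608  0.     1.354 -0.206] F [-0.1  0.3 -0.4] op 0.999
[[-0.954  0.3   -0.001]
 [ 0.3    0.954 -0.001]
 [ 0.    -0.002 -1.   ]]
0 slide [-0.743, -0.515, 0.014] rot [-0.0, 0.0, 0.0286]
0 slide [-0.786, -0.446, 0.015] rot [-0.0, 0.0, 0.0286]
0 slide [-0.823, -0.374, 0.014] rot [-0.0, 0.0, 0.0287]
0 slide [-0.853, -0.298, 0.015] rot [-0.0, 0.0, 0.0286]
0 slide [-0.876, -0.22, 0.014] rot [-0.0, 0.0, 0.0287]
1 slide [-0.892, -0.141, 0.015] rot [-0.0, 0.0, 0.0286]
1 slide [-0.902, -0.06, 0.014] rot [-0.0, 0.0, 0.0287]
1 slide [-0.903, 0.022, 0.015] rot [-0.0, 0.0, 0.0286]
1 slide [-0.898, 0.103, 0.014] rot [-0.0001, 0.0001, 0.0287]
1 slide [-0.885, 0.183, 0.014] rot [-0.0, 0.0, 0.0286]
2 slide [-0.865, 0.261, 0.014] rot [-0.0001, 0.0001, 0.0287]
2 slide [-0.838, 0.338, 0.014] rot [-0.0, 0.0, 0.0286]
2 slide [-0.804, 0.412, 0.014] rot [-0.0001, 0.0001, 0.0287]
2 slide [-0.763, 0.483, 0.015] rot [-0.0, 0.0, 0.0286]
2 slide [-0.717, 0.55, 0.014] rot [-0.0001, 0.0001, 0.0287]
end [0.5878 0.0127 0.22  ] [-2.313 -2.126 -0.   ]
```

Call:
drive_tool([
  {"slide":[-0.74,-0.52,0.01],"delta_rot":[0,0,0.0286],"hand":0.2},
  {"slide":[-0.79,-0.45,0.01],"delta_rot":[0,0,0.0286],"hand":0.2},
  {"slide":[-0.82,-0.37,0.01],"delta_rot":[0,0,0.0286],"hand":0.2},
  {"slide":[-0.85,-0.3,0.01],"delta_rot":[0,0,0.0286],"hand":0.2},
  {"slide":[-0.88,-0.22,0.01],"delta_rot":[0,0,0.0286],"hand":0.2},
])

```text
time_s: 0.72
eef_pos: [0.3114, 0.3684, 0.2285]
eef_rot: [-0.0, 0.369, 0.929, -0.0]
wrist_force: [0.1, 0.2, 0.6]
opening: 0.199
```

Call:
drive_tool([
  {"slide":[-0.89,-0.14,0.01],"delta_rot":[0,0,0.0286],"hand":0.2},
  {"slide":[-0.9,-0.06,0.01],"delta_rot":[0,0,0.0286],"hand":0.2},
  {"slide":[-0.9,0.02,0.01],"delta_rot":[0,0,0.0286],"hand":0.2},
  {"slide":[-0.9,0.1,0.01],"delta_rot":[0,0,0.0286],"hand":0.2},
  {"slide":[-0.88,0.18,0.01],"delta_rot":[0,0,0.0286],"hand":0.2},
])

```text
time_s: 1.35
eef_pos: [0.4495, 0.1903, 0.226]
eef_rot: [-0.0, 0.567, 0.824, -0.0]
wrist_force: [0.8, -0.0, -0.4]
opening: 0.2
```

```bash
python3 - <<'E'
from h import *
p,R=now()
plan(p,R,[(w([-.026,-.010,.20]),Rt(90),5)])
E
```

```text
t 1.35 p [0.4495 0.1903 0.226 ] cov [-0.1787  0.1554  0.226 ] q [ 0.157 -0.012  1.825  0.     1.328 -0.208] F [ 0.8 -0.  -0.4] op 0.2
0 slide [-0.861, 0.264, 0.104] rot [-0.0, -0.0, 0.0285]
0 slide [-0.834, 0.339, 0.104] rot [-0.0, -0.0, 0.0285]
0 slide [-0.8, 0.413, 0.104] rot [-0.0, -0.0, 0.0286]
0 slide [-0.76, 0.483, 0.104] rot [-0.0001, -0.0, 0.0285]
0 slide [-0.713, 0.549, 0.103] rot [-0.0, -0.0, 0.0286]
end [0.5878 0.0127 0.2   ] [-2.313 -2.126  0.   ]
```

Call:
drive_tool([
  {"slide":[-0.86,0.26,0.1],"delta_rot":[0,0,0.0285],"hand":0.2},
  {"slide":[-0.83,0.34,0.1],"delta_rot":[0,0,0.0285],"hand":0.2},
  {"slide":[-0.8,0.41,0.1],"delta_rot":[0,0,0.0286],"hand":0.2},
  {"slide":[-0.76,0.48,0.1],"delta_rot":[0,0,0.0285],"hand":0.2},
  {"slide":[-0.71,0.55,0.1],"delta_rot":[0,0,0.0286],"hand":0.2},
])

```text
time_s: 1.98
eef_pos: [0.5878, 0.0135, 0.2006]
eef_rot: [-0.0, 0.736, 0.677, -0.0]
wrist_force: [-0.4, 0.0, 0.2]
opening: 0.201
```

```bash
python3 - <<'E'
from h import *
from bench import ctrl
p,R=now()
plan(p,R,[(w([-.026,-.010,.078]),Rt(90),5)])
for n in("scene","top"): cv2.imwrite(f"pics/{n}1.png",ctrl.camera(n)["frame"][:,:,::-1])
a=cv2.imread("pics/scene1.png")[100:300,220:420]; b=cv2.imread("pics/top1.png")[140:290,200:470]
a=cv2.resize(a,(400,400));b=cv2.resize(b,None,fx=400/270,fy=400/270)
cv2.imwrite("pics/m1.png",np.hstack([a,cv2.copyMakeBorder(b,0,400-b.shape[0],0,0,0)]))
E
```

```text
t 1.98 p [0.5878 0.0135 0.2006] cov [-0.026  -0.0092  0.2006] q [-0.179  0.238  1.603  0.     1.301 -0.095] F [-0.4  0.   0.2] op 0.201
0 slide [-0.003, 0.0, 0.491] rot [-0.0001, -0.0, -0.0]
0 slide [-0.003, 0.0, 0.49] rot [-0.0, -0.0, -0.0]
0 slide [-0.004, 0.0, 0.491] rot [-0.0001, -0.0, -0.0]
0 slide [-0.003, 0.0, 0.49] rot [-0.0, -0.0, -0.0]
0 slide [-0.004, 0.001, 0.491] rot [-0.0001, -0.0001, -0.0]
end [0.5878 0.0127 0.078 ] [ 2.313  2.126 -0.   ]
```

View pics/m1.png

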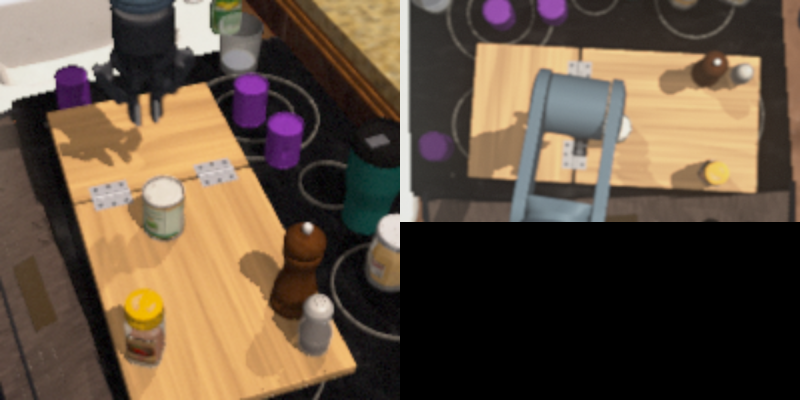

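Fingers are just left of the tin, which is at m1 (163,207). Descending.

Call:
drive_tool([
  {"slide":[0,0,0.5],"delta_rot":[0,0,0],"hand":0.2},
  {"slide":[0,0,0.5],"delta_rot":[0,0,0],"hand":0.2},
  {"slide":[0,0,0.5],"delta_rot":[0,0,0],"hand":0.2},
  {"slide":[0,0,0.5],"delta_rot":[0,0,0],"hand":0.2},
  {"slide":[0,0,0.43],"delta_rot":[0,0,0],"hand":0.2},
])

```text
time_s: 2.7
eef_pos: [0.5863, 0.0156, 0.0785]
eef_rot: [-0.001, 0.735, 0.678, -0.0]
wrist_force: [-0.7, -0.3, 0.5]
opening: 0.208
```

Call:
drive_tool([
  {"slide":[-0.1,0,0],"delta_rot":[0,0,0],"hand":0.2},
  {"slide":[-0.1,0,0],"delta_rot":[0,0,0],"hand":0.2},
  {"slide":[-0.1,0,0],"delta_rot":[0,0,0],"hand":0.2},
  {"slide":[-0.1,0,0],"delta_rot":[0,0,0],"hand":0.2},
  {"slide":[-0.1,0,0],"delta_rot":[0,0,0],"hand":0.2},
])

```text
time_s: 3.32
eef_pos: [0.5856, -0.0107, 0.0803]
eef_rot: [0.0, 0.735, 0.678, 0.0]
wrist_force: [0.1, 0.5, 0.2]
opening: 0.195
```

```bash
python3 - <<'E'
from h import *
from bench import ctrl
p,R=now()
a=ctrl.camera("scene")["frame"][130:260,250:380,::-1]
cv2.imwrite("pics/s2.png",cv2.resize(a,None,fx=4,fy=4))
E
```

```text
t 3.33 p [ 0.5856 -0.0107  0.0803] cov [-0.0262 -0.0335  0.0803] q [-0.221  0.38   1.69  -0.     1.071 -0.14 ] F [0.1 0.5 0.2] op 0.195
```

View pics/s2.png

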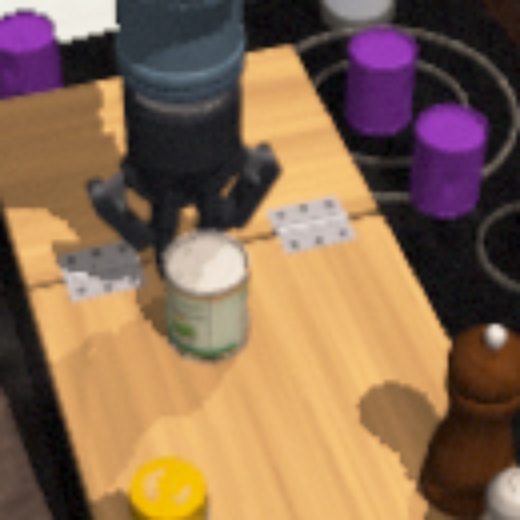

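Call:
drive_tool([
  {"slide":[-0.12,0,0],"delta_rot":[0,0,0],"hand":0.2},
  {"slide":[-0.15,0.01,0],"delta_rot":[0,0,0],"hand":0.2},
  {"slide":[-0.15,0.01,0],"delta_rot":[0,0,0],"hand":0.2},
  {"slide":[-0.15,0.01,0],"delta_rot":[0,0,0],"hand":0.2},
  {"slide":[-0.15,0.01,0],"delta_rot":[0,0,0],"hand":0.2},
])

```text
time_s: 4.0
eef_pos: [0.5844, -0.0467, 0.0798]
eef_rot: [-0.0, 0.735, 0.678, -0.0]
wrist_force: [-0.2, 1.4, 0.1]
opening: 0.199
```

```bash
python3 - <<'E'
from h import *
from bench import ctrl
p,R=now()
a=ctrl.camera("scene")["frame"][130:260,250:380,::-1]
cv2.imwrite("pics/s3.png",cv2.resize(a,None,fx=4,fy=4))
E
```

```text
t 4.0 p [ 0.5844 -0.0467  0.0798] cov [-0.0244 -0.0695  0.0798] q [-0.282  0.382  1.687  0.     1.072 -0.201] F [-0.2  1.4  0.1] op 0.199
```

View pics/s3.png

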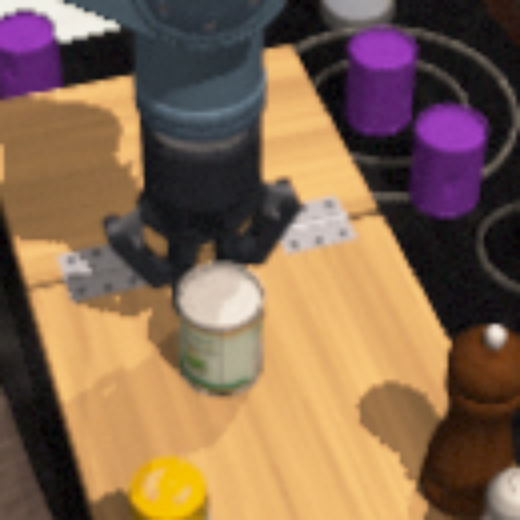

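Tin, now at crop (221,300), is upright and sliding with about 1.4 N. Continuing.

Call:
drive_tool([
  {"slide":[-0.15,0.01,0],"delta_rot":[0,0,0],"hand":0.2},
  {"slide":[-0.15,0.01,0],"delta_rot":[0,0,0],"hand":0.2},
  {"slide":[-0.15,0.01,0],"delta_rot":[0,0,0],"hand":0.2},
  {"slide":[-0.15,0.01,0],"delta_rot":[0,0,0],"hand":0.2},
  {"slide":[-0.15,0.01,0],"delta_rot":[0,0,0],"hand":0.2},
])

```text
time_s: 4.68
eef_pos: [0.5839, -0.0843, 0.0798]
eef_rot: [-0.0, 0.735, 0.678, -0.0]
wrist_force: [-0.2, 1.4, 0.3]
opening: 0.203
```

Call:
drive_tool([
  {"slide":[-0.15,0.01,0],"delta_rot":[0,0,0],"hand":0.2},
  {"slide":[-0.15,0.01,0],"delta_rot":[0,0,0],"hand":0.2},
  {"slide":[-0.15,0.01,0],"delta_rot":[0,0,0],"hand":0.2},
  {"slide":[-0.15,0.01,0],"delta_rot":[0,0,0],"hand":0.2},
  {"slide":[-0.15,0.01,0],"delta_rot":[0,0,0],"hand":0.2},
])

```text
time_s: 5.3
eef_pos: [0.5834, -0.1218, 0.0798]
eef_rot: [0.0, 0.735, 0.678, 0.0]
wrist_force: [-0.2, 1.3, 0.5]
opening: 0.199
```

```bash
python3 - <<'E'
from h import *
from bench import ctrl
p,R=now()
a=ctrl.camera("scene")["frame"][150:310,250:410,::-1]
cv2.imwrite("pics/s4.png",cv2.resize(a,None,fx=3.5,fy=3.5))
E
```

```text
t 5.3 p [ 0.5834 -0.1218  0.0798] cov [-0.0191 -0.1445  0.0798] q [-0.405  0.401  1.662  0.     1.079 -0.324] F [-0.2  1.3  0.5] op 0.199
```

View pics/s4.png

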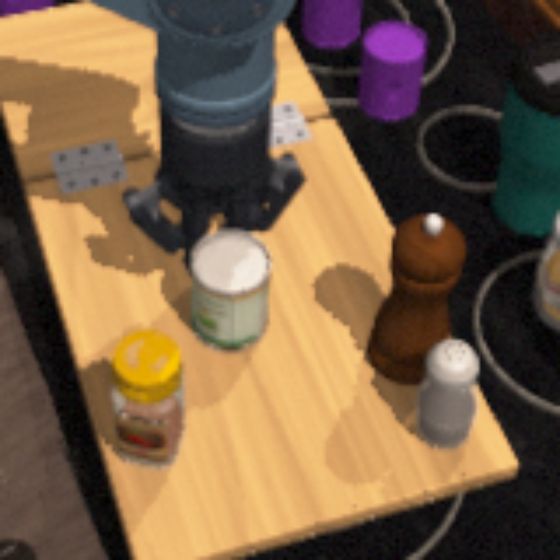

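Call:
drive_tool([
  {"slide":[-0.15,0.03,0],"delta_rot":[0,0,0],"hand":0.2},
  {"slide":[-0.15,0.03,0],"delta_rot":[0,0,0],"hand":0.2},
  {"slide":[-0.15,0.03,0],"delta_rot":[0,0,0],"hand":0.2},
  {"slide":[-0.15,0.03,0],"delta_rot":[0,0,0],"hand":0.2},
  {"slide":[-0.15,0.03,0],"delta_rot":[0,0,0],"hand":0.2},
])

```text
time_s: 5.98
eef_pos: [0.5879, -0.1599, 0.0798]
eef_rot: [-0.0, 0.735, 0.678, -0.0]
wrist_force: [0.1, 0.9, 0.9]
opening: 0.199
```

Call:
drive_tool([
  {"slide":[-0.15,0.03,0],"delta_rot":[0,0,0],"hand":0.2},
  {"slide":[-0.15,0.03,0],"delta_rot":[0,0,0],"hand":0.2},
  {"slide":[-0.15,0.03,0],"delta_rot":[0,0,0],"hand":0.2},
  {"slide":[-0.1,0.01,0],"delta_rot":[0,0,0],"hand":0.2},
  {"slide":[-0.1,0,0],"delta_rot":[0,0,0],"hand":0.2},
])

```text
time_s: 6.6
eef_pos: [0.5902, -0.1924, 0.0798]
eef_rot: [0.0, 0.735, 0.678, 0.0]
wrist_force: [-1.1, 1.1, 1.0]
opening: 0.2
```

```bash
python3 - <<'E'
from h import *
from bench import ctrl
p,R=now()
a=ctrl.camera("scene")["frame"][170:310,250:410,::-1]
cv2.imwrite("pics/s5.png",cv2.resize(a,None,fx=4,fy=4))
E
```

```text
t 6.6 p [ 0.5902 -0.1924  0.0798] cov [-0.0064 -0.2142  0.0798] q [-0.506  0.448  1.594  0.     1.1   -0.425] F [-1.1  1.1  1. ] op 0.2
```

View pics/s5.png

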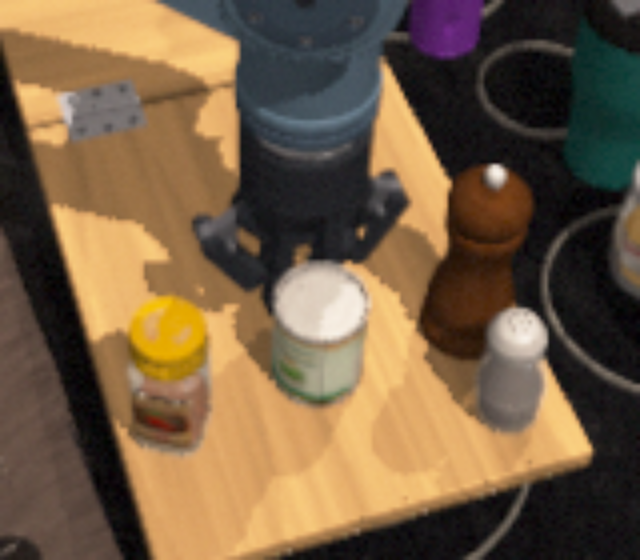

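```bash
python3 - <<'E'
from h import *
print(cov([*onz("scene",(250+320/4-.4,170+303/4-.4),.136),.136]), cov([*onz("scene",(250+317/4,170+290/4+15),.1),.1]))
print(cov([*onz("scene",(225+230/3-.33,125+213/3-.33),.136),.136]))
E
```

```text
[-0.00803508 -0.25481633  0.136     ] [-0.01056108 -0.26385146  0.1       ]
[-0.02558799 -0.08009612  0.136     ]
```

Call:
drive_tool([
  {"slide":[-0.1,0,0],"delta_rot":[0,0,0],"hand":0.2},
  {"slide":[-0.1,0,0],"delta_rot":[0,0,0],"hand":0.2},
  {"slide":[-0.05,0,0],"delta_rot":[0,0,0],"hand":0.2},
  {"slide":[0,0,0],"delta_rot":[0,0,0],"hand":0.2},
  {"slide":[0.2,0,0],"delta_rot":[0,0,0],"hand":0.2},
])

```text
time_s: 7.28
eef_pos: [0.59, -0.195, 0.0799]
eef_rot: [0.0, 0.735, 0.678, -0.0]
wrist_force: [0.6, 0.4, -0.8]
opening: 0.201
```

Call:
drive_tool([
  {"slide":[0.4,0,0],"delta_rot":[0,0,0],"hand":0.2},
  {"slide":[0.8,0,-0.2],"delta_rot":[0,0,0],"hand":0.1},
  {"slide":[0.9,0,-0.9],"delta_rot":[0,0,0],"hand":0},
  {"slide":[0.9,0,-0.9],"delta_rot":[0,-0.05,0],"hand":0},
  {"slide":[0.9,0,-0.9],"delta_rot":[0,-0.05,0],"hand":0},
])

```text
time_s: 7.9
eef_pos: [0.6065, 0.0053, 0.2181]
eef_rot: [0.11, 0.727, 0.669, -0.115]
wrist_force: [0.3, 0.5, -0.1]
opening: -0.0
```

```bash
python3 - <<'E'
from h import *
from bench import ctrl
p,R=now()
for n in("scene","top"): cv2.imwrite(f"pics/{n}6.png",ctrl.camera(n)["frame"][:,:,::-1])
a=cv2.imread("pics/scene6.png")[170:310,250:410]; b=cv2.imread("pics/top6.png")[140:290,200:470]
a=cv2.resize(a,(457,400));b=cv2.resize(b,(343,190))
cv2.imwrite("pics/m6.png",np.hstack([a,cv2.copyMakeBorder(b,0,210,0,0,0)]))
E
```

```text
t 7.9 p [0.6065 0.0053 0.2181] cov [-0.0067 -0.0158  0.2181] q [-0.021  0.309  1.511 -0.327  1.348  0.14 ] F [ 0.3  0.5 -0.1] op -0.0
```

View pics/m6.png

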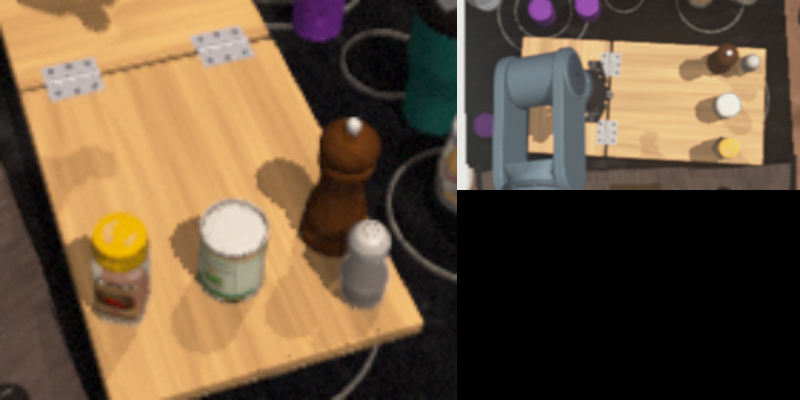

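```bash
cat > fk.py <<'E'
from h import *
import json
from scipy.optimize import least_squares
def Rr(ax,t): return Ro.from_euler(ax,t)
def fk(q,P):
    a1,h,d,L2,e,L3,d6=P
    R=Rr('z',q[0]); p=R.apply([a1,d,h]); R=R*Rr('y',q[1]); p=p+R.apply([0,0,L2]); R=R*Rr('y',q[2]); p=p+R.apply([e,0,L3])
    wc=p
    R=R*Rr('z',q[3])*Rr('y',q[4]); p=p+R.apply([0,0,d6]); return p,R*Rr('z',q[5]+np.pi/2),wc
def load(): return [json.loads(l) for l in open("log.jsonl")]
def fit(v=False):
    L=load()
    prior=np.array([0,.2,.118,.4,0,.4,.25])
    f=lambda P: np.r_[np.concatenate([fk(o["q"],P)[0]-o["eef_pos"] for o in L]),1e-4*(P-prior)]
    s=least_squares(f,prior)
    if v: print(s.x.round(4),"res",np.abs(s.fun[:-7]).max()); print([round(np.rad2deg((fk(o["q"],s.x)[1].inv()*q2R(o["eef_rot"])).magnitude()),2) for o in L])
    return s.x
E
python3 -c "
from fk import *
fit(True)"
```

```text
[0.     0.3134 0.1178 0.4382 0.0855 0.5145 0.3189] res 5.9233598971933366e-09
[np.float64(0.0), np.float64(0.0), np.float64(0.0), np.float64(0.0), np.float64(0.0), np.float64(0.0), np.float64(0.0), np.float64(0.0)]
```

```bash
cat >> fk.py <<'E'
LO=np.array([-2.99,-.89,.3,-1.14,0,-3.12]);HI=np.array([2.99,2.07,2.58,4.28,2.63,3.12])
def ik(p,R,P,q0):
    best=None
    for s in [np.array(q0)]+[np.clip(np.array(q0)+d,LO+.01,HI-.01) for d in ([0,0,0,1,0,-1],[0,0,0,-.5,.3,0],[0.3,0,0,2.5,0,-2],[0,.5,-.5,0,0,0])]:
        r=least_squares(lambda q:(lambda f:np.r_[f[0]-p,.3*(R.inv()*f[1]).as_rotvec()])(fk(q,P)),np.clip(s,LO+1e-3,HI-1e-3),bounds=(LO,HI))
        e=np.abs(r.fun).max()
        if best is None or e<best[1]-1e-6: best=(r.x,e)
        if e<1e-5: break
    return best
def Rty(a,psi): # psi deg: yaw of the whole tool about vertical (positive = pointing more to +x)
    return Ro.from_euler('z',psi,degrees=True)*Rt(a)
E
python3 - <<'E'
from fk import *
P=fit(); q0=load()[-1]["q"]
for psi in (0,15,30):
  for a in (25,30,40,50,60,75):
    q,e=ik(w([.04,.2,.022]),Rty(a,psi),P,q0)
    print(psi,a,q.round(2),round(e,4),"wc",fk(q,P)[2].round(3))
E
```

```text
0 25 [ 0.49  1.26  0.73 -0.91  1.85  0.65] 0.0 wc [0.695 0.504 0.157]
0 30 [ 0.48  1.2   0.79 -0.85  1.79  0.66] 0.0 wc [0.694 0.492 0.181]
0 40 [ 0.44  1.09  0.91 -0.73  1.66  0.66] 0.0 wc [0.692 0.46  0.227]
0 50 [ 0.4   0.98  1.01 -0.61  1.53  0.63] 0.0 wc [0.688 0.421 0.266]
0 60 [ 0.35  0.89  1.11 -0.48  1.4   0.58] 0.0 wc [0.684 0.375 0.298]
0 75 [ 0.26  0.77  1.25 -0.26  1.23  0.44] 0.0 wc [0.678 0.299 0.33 ]
15 25 [ 0.53  1.13  1.   -1.02  1.61  0.65] 0.0 wc [0.62  0.501 0.157]
15 30 [ 0.52  1.08  1.04 -0.96  1.56  0.63] 0.0 wc [0.622 0.488 0.181]
15 40 [ 0.48  0.98  1.11 -0.83  1.45  0.58] 0.0 wc [0.628 0.457 0.227]
15 50 [ 0.43  0.89  1.18 -0.69  1.34  0.51] 0.0 wc [0.635 0.418 0.266]
15 60 [ 0.37  0.82  1.24 -0.55  1.24  0.41] 0.0 wc [0.643 0.373 0.298]
15 75 [ 0.26  0.73  1.31 -0.29  1.14  0.21] 0.0 wc [0.656 0.298 0.33 ]
30 25 [ 0.55  1.01  1.23 -1.14  1.39  0.65] 0.0038 wc [0.552 0.479 0.161]
30 30 [ 0.54  0.96  1.27 -1.09  1.33  0.63] 0.0 wc [0.554 0.466 0.181]
30 40 [ 0.49  0.87  1.31 -0.95  1.22  0.52] 0.0 wc [0.567 0.437 0.227]
30 50 [ 0.44  0.8   1.35 -0.79  1.14  0.39] 0.0 wc [0.584 0.402 0.266]
30 60 [ 0.37  0.74  1.37 -0.6   1.07  0.24] 0.0 wc [0.603 0.361 0.298]
30 75 [ 0.26  0.69  1.38 -0.3   1.04 -0.03] 0.0 wc [0.636 0.291 0.33 ]
```

```bash
cat > path.py <<'E'
from fk import *
HT=.011
def tcp(th,a,rho,x,lead=0):
    """deg; returns world TCP, R"""
    t=np.deg2rad(th+lead);A=np.deg2rad(a)
    u=np.array([np.cos(t),np.sin(t)]);n=np.array([np.sin(t),-np.cos(t)])
    H=np.array([0,.064]); d=np.array([-np.cos(A),-np.sin(A)]);nf=np.array([-np.sin(A),np.cos(A)])
    if th<a: C=H+.21*u+.018*n; q=C-HT*nf+(.21-rho)*d
    else: q=H+rho*u+.018*n-HT*nf*max(0,np.sin(np.deg2rad(min(90,180-2*0-(th-a)*1)))) if False else H+rho*u+.018*n-HT*nf
    return w([x,q[0],q[1]]),Rt(a)
A0=32
def sched(th):
    a=A0 if th<A0 else A0+(th-A0)*(90-A0)/(180-A0)
    rho=np.interp(th,[0,90,150,180],[.192,.192,.155,.15])
    x=np.interp(th,[0,20,110,180],[.035,.035,0,0])
    return a,rho,x
E
python3 - <<'E'
from path import *
for n,p,z in(("bottle top cam base?",(186,136),0),("bottle cap",(170,114),.2),("glass",(220,133),.08),("purpleB",(266,148),.074),("purpleC",(302,144),.074),("spout",(50,185),.2)):
    X=onz("top",p,z); print(n,X.round(3),cov([*X,z]).round(3))
P=fit(); q=np.array(load()[-1]["q"])
for th in range(0,181,15):
    a,rho,x=sched(th); p,R=tcp(th,a,rho,x); q,e=ik(p,R,P,q); print(th,round(a),cov(p).round(3),q.round(2),round(e,5),"wc",fk(q,P)[2].round(2))
E
```

```text
bottle top cam base? [0.889 0.436] [0.239 0.437 0.   ]
bottle cap [0.903 0.422] [0.254 0.425 0.2  ]
glass [0.875 0.31 ] [0.235 0.311 0.08 ]
purpleB [0.825 0.174] [0.197 0.171 0.074]
purpleC [0.834 0.066] [0.215 0.064 0.074]
spout [0.715 0.753] [0.039 0.738 0.2  ]
0 32 [0.035 0.201 0.027] [ 0.48  1.16  0.83 -0.82  1.76  0.67] 0.0 wc [0.69 0.49 0.2 ]
15 32 [0.035 0.198 0.082] [ 0.47  1.08  0.87 -0.83  1.79  0.63] 0.0 wc [0.69 0.48 0.25]
30 32 [0.031 0.181 0.135] [ 0.46  0.98  0.93 -0.84  1.81  0.59] 0.0 wc [0.68 0.47 0.3 ]
45 37 [0.025 0.155 0.178] [ 0.42  0.83  1.05 -0.79  1.75  0.55] 0.0 wc [0.67 0.43 0.37]
60 43 [0.019 0.119 0.213] [ 0.35  0.69  1.16 -0.73  1.68  0.5 ] 0.0 wc [0.66 0.37 0.43]
75 49 [0.014 0.075 0.238] [ 0.27  0.56  1.26 -0.67  1.61  0.43] 0.0 wc [0.65 0.3  0.48]
90 55 [0.008 0.027 0.25 ] [ 0.17  0.44  1.36 -0.59  1.53  0.34] 0.0 wc [0.64 0.23 0.51]
105 61 [ 0.002 -0.02   0.24 ] [ 0.06  0.37  1.44 -0.51  1.43  0.24] 0.0 wc [0.63 0.16 0.52]
120 66 [-0.    -0.061  0.219] [-0.05  0.33  1.51 -0.42  1.34  0.14] 0.0 wc [0.62 0.09 0.51]
135 72 [-0.    -0.093  0.19 ] [-0.15  0.32  1.55 -0.32  1.26  0.03] 0.0 wc [0.61 0.02 0.49]
150 78 [-0.    -0.114  0.155] [-0.24  0.34  1.58 -0.22  1.19 -0.08] 0.0 wc [ 0.61 -0.03  0.47]
165 84 [ 0.    -0.132  0.12 ] [-0.32  0.38  1.6  -0.11  1.14 -0.19] 0.0 wc [ 0.61 -0.08  0.44]
180 90 [-0.    -0.139  0.082] [-0.39  0.43  1.61  0.    1.1  -0.3 ] 0.0 wc [ 0.6  -0.12  0.4 ]
```

```bash
sed -i 's/\[.035,.035,0,0\]/[.04,.04,0,0]/' path.py; python3 - <<'E'
from path import *
p,R=now()
plan(p,R,[(w([.04,.245,.20]),Rt(32),10),(w([.04,.245,.018]),Rt(32),10)])
E
```

```text
t 8.0 p [0.6081 0.0161 0.2197] cov [-0.006  -0.005   0.2197] q [-0.005  0.308  1.508 -0.322  1.348  0.137] F [-1.1 -0.2  0.3] op 0.002
0 slide [0.486, 0.101, -0.116] rot [0.0006, -0.0222, 0.0003]
0 slide [0.477, 0.1, -0.149] rot [0.0006, -0.0222, 0.0003]
0 slide [0.466, 0.1, -0.183] rot [0.0006, -0.0222, 0.0003]
0 slide [0.452, 0.099, -0.215] rot [0.0006, -0.0222, 0.0003]
0 slide [0.436, 0.098, -0.246] rot [0.0006, -0.0222, 0.0003]
1 slide [0.418, 0.097, -0.276] rot [0.0006, -0.0222, 0.0003]
1 slide [0.397, 0.096, -0.304] rot [0.0006, -0.0223, 0.0003]
1 slide [0.375, 0.095, -0.332] rot [0.0006, -0.0222, 0.0003]
1 slide [0.352, 0.094, -0.357] rot [0.0006, -0.0223, 0.0003]
1 slide [0.325, 0.092, -0.381] rot [0.0005, -0.0222, 0.0003]
2 slide [0.309, 0.0, 0.193] rot [0.0, -0.0, 0.0]
2 slide [0.309, 0.0, 0.193] rot [0.0, -0.0, 0.0]
2 slide [0.309, 0.0, 0.193] rot [0.0, -0.0, 0.0]
2 slide [0.309, 0.0, 0.193] rot [0.0, -0.0, 0.0]
2 slide [0.309, 0.0, 0.193] rot [0.0, -0.0, 0.0]
3 slide [0.308, 0.0, 0.193] rot [0.0, -0.0, 0.0]
3 slide [0.309, 0.0, 0.193] rot [0.0, -0.0, 0.0]
3 slide [0.308, 0.0, 0.193] rot [0.0, -0.0, 0.0]
3 slide [0.309, 0.0, 0.193] rot [0.0, -0.0, 0.0]
3 slide [0.308, 0.001, 0.192] rot [0.0, -0.0, 0.0]
end [0.6749 0.2613 0.018 ] [ 1.685  1.55  -0.934]
```

Call:
drive_tool([
  {"slide":[0.49,0.1,-0.12],"delta_rot":[0.0006,-0.0222,0.0003],"hand":0},
  {"slide":[0.48,0.1,-0.15],"delta_rot":[0.0006,-0.0222,0.0003],"hand":0},
  {"slide":[0.47,0.1,-0.18],"delta_rot":[0.0006,-0.0222,0.0003],"hand":0},
  {"slide":[0.45,0.1,-0.22],"delta_rot":[0.0006,-0.0222,0.0003],"hand":0},
  {"slide":[0.44,0.1,-0.25],"delta_rot":[0.0006,-0.0222,0.0003],"hand":0},
])

```text
time_s: 8.62
eef_pos: [0.641, 0.1288, 0.2048]
eef_rot: [0.218, 0.696, 0.639, -0.242]
wrist_force: [-0.1, 0.1, -0.2]
opening: 0.003
```

Call:
drive_tool([
  {"slide":[0.42,0.1,-0.28],"delta_rot":[0.0006,-0.0222,0.0003],"hand":0},
  {"slide":[0.4,0.1,-0.3],"delta_rot":[0.0006,-0.0222,0.0003],"hand":0},
  {"slide":[0.37,0.1,-0.33],"delta_rot":[0.0006,-0.0222,0.0003],"hand":0},
  {"slide":[0.35,0.09,-0.36],"delta_rot":[0.0006,-0.0222,0.0003],"hand":0},
  {"slide":[0.33,0.09,-0.38],"delta_rot":[0.0006,-0.0222,0.0003],"hand":0},
])

```text
time_s: 9.25
eef_pos: [0.6763, 0.2508, 0.1945]
eef_rot: [0.323, 0.646, 0.589, -0.362]
wrist_force: [1.2, 0.5, 0.4]
opening: -0.0
```

```bash
python3 - <<'E'
from path import *
from bench import ctrl
p,R=now(); fit(True)
a=ctrl.camera("scene")["frame"][:,:,::-1]
cv2.imwrite("pics/s7.png",cv2.resize(a[60:260,180:440],None,fx=3,fy=3))
p,R=now()
plan(p,R,[(w([.04,.245,.05]),Rt(32),5),(w([.04,.245,.018]),Rt(32),5)])
E
```

```text
t 9.25 p [0.6763 0.2508 0.1945] cov [0.0423 0.2347 0.1945] q [ 0.501  1.032  0.716 -0.856  1.962  0.492] F [1.2 0.5 0.4] op -0.0
[0.     0.3134 0.1178 0.4382 0.0855 0.5145 0.3189] res 3.6010480153336744e-09
[np.float64(0.0), np.float64(0.0), np.float64(0.0), np.float64(0.0), np.float64(0.0), np.float64(0.0), np.float64(0.0), np.float64(0.0), np.float64(0.0), np.float64(0.0)]
t 9.3 p [0.6749 0.2538 0.1896] cov [0.0407 0.2375 0.1896] q [ 0.506  1.042  0.712 -0.857  1.964  0.491] F [-1.2  1.7 -2.6] op 0.007
0 slide [0.491, 0.005, 0.268] rot [-0.0011, 0.0004, 0.0005]
0 slide [0.491, 0.004, 0.268] rot [-0.001, 0.0004, 0.0004]
0 slide [0.49, 0.002, 0.269] rot [-0.0011, 0.0003, 0.0005]
0 slide [0.49, 0.0, 0.27] rot [-0.001, 0.0004, 0.0004]
0 slide [0.49, -0.001, 0.27] rot [-0.0011, 0.0003, 0.0005]
1 slide [0.108, -0.0, 0.068] rot [0.0, 0.0, -0.0]
1 slide [0.109, -0.0, 0.068] rot [0.0, 0.0, -0.0]
1 slide [0.108, -0.0, 0.068] rot [0.0, 0.0, -0.0]
1 slide [0.109, -0.0, 0.068] rot [0.0, 0.0, -0.0]
1 slide [0.108, -0.0, 0.067] rot [0.0, 0.0, -0.0]
end [0.6749 0.2613 0.018 ] [ 1.685  1.55  -0.934]
```

View pics/s7.png

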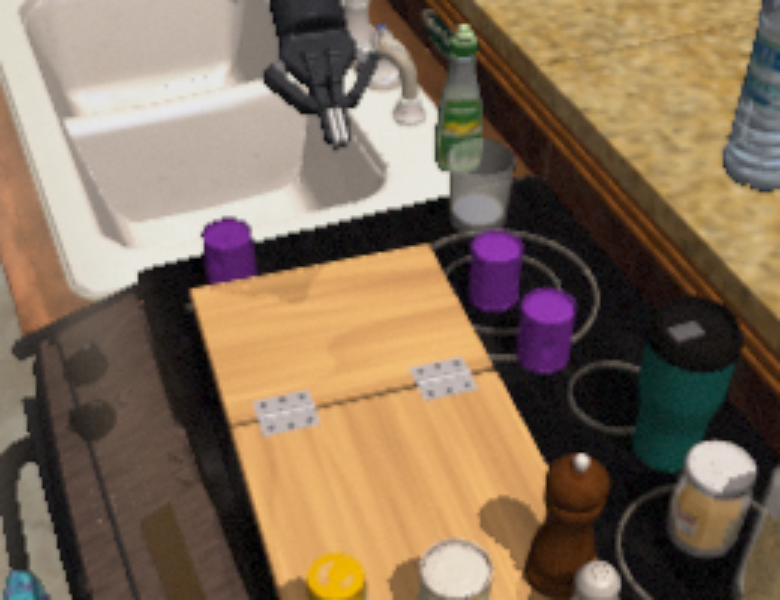

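Call:
drive_tool([
  {"slide":[0.48,0,0.26],"delta_rot":[0,0,0],"hand":0},
  {"slide":[0.48,0,0.26],"delta_rot":[0,0,0],"hand":0},
  {"slide":[0.48,0,0.26],"delta_rot":[0,0,0],"hand":0},
  {"slide":[0.48,0,0.26],"delta_rot":[0,0,0],"hand":0},
  {"slide":[0,0,0],"delta_rot":[0,0,0],"hand":0},
])

```text
time_s: 9.93
eef_pos: [0.675, 0.2542, 0.0819]
eef_rot: [0.321, 0.646, 0.589, -0.365]
wrist_force: [-0.8, -0.3, -0.5]
opening: 0.002
```

```bash
python3 - <<'E'
from path import *
from bench import ctrl
p,R=now()
plan(p,R,[(w([.04,.245,.018]),Rt(32),5),(w([.04,.200,.018]),Rt(32),5)])
E
```

```text
t 9.93 p [0.675  0.2542 0.0819] cov [0.0407 0.2379 0.0819] q [ 0.504  1.171  0.701 -0.819  1.887  0.589] F [-0.8 -0.3 -0.5] op 0.002
0 slide [0.232, 0.001, 0.111] rot [-0.0014, 0.0001, 0.0002]
0 slide [0.232, -0.0, 0.111] rot [-0.0014, 0.0002, 0.0002]
0 slide [0.232, -0.001, 0.111] rot [-0.0014, 0.0001, 0.0002]
0 slide [0.231, -0.002, 0.111] rot [-0.0014, 0.0002, 0.0003]
0 slide [0.232, -0.002, 0.112] rot [-0.0013, 0.0001, 0.0002]
1 slide [-0.095, 0.0, 0.153] rot [-0.0, 0.0, 0.0]
1 slide [-0.096, 0.0, 0.152] rot [-0.0, 0.0, 0.0]
1 slide [-0.095, 0.0, 0.153] rot [-0.0, 0.0, 0.0]
1 slide [-0.096, 0.0, 0.152] rot [-0.0, 0.0, 0.0]
1 slide [-0.095, 0.0, 0.153] rot [-0.0, 0.0, 0.0]
end [0.6711 0.2165 0.018 ] [ 1.685  1.55  -0.934]
```

Call:
drive_tool([
  {"slide":[0.29,0,0.14],"delta_rot":[-0.0017,0,0],"hand":0},
  {"slide":[0.29,0,0.14],"delta_rot":[-0.0017,0,0],"hand":0},
  {"slide":[0.29,0,0.14],"delta_rot":[-0.0017,0,0],"hand":0},
  {"slide":[0.29,0,0.14],"delta_rot":[-0.0018,0,0],"hand":0},
  {"slide":[0,0,0],"delta_rot":[0,0,0],"hand":0},
])

```text
time_s: 10.55
eef_pos: [0.6757, 0.2624, 0.0192]
eef_rot: [0.329, 0.643, 0.593, -0.357]
wrist_force: [-1.1, 0.2, 0.2]
opening: 0.001
```

```bash
python3 - <<'E'
from path import *
from bench import ctrl
p,R=now()
a=ctrl.camera("scene")["frame"][:,:,::-1]
cv2.imwrite("pics/s8.png",cv2.resize(a[90:240,200:400],None,fx=4,fy=4))
plan(p,R,[(w([.04,.200,.018]),Rt(32),5)])
E
```

```text
t 10.55 p [0.6757 0.2624 0.0192] cov [0.0407 0.2462 0.0192] q [ 0.517  1.26   0.668 -0.814  1.837  0.638] F [-1.1  0.2  0.2] op 0.001
0 slide [-0.093, -0.003, 0.159] rot [0.0001, 0.0001, 0.0002]
0 slide [-0.094, -0.003, 0.159] rot [0.0002, 0.0001, 0.0001]
0 slide [-0.094, -0.003, 0.159] rot [0.0001, 0.0001, 0.0002]
0 slide [-0.093, -0.004, 0.16] rot [0.0002, 0.0001, 0.0001]
0 slide [-0.094, -0.003, 0.159] rot [0.0001, 0.0, 0.0002]
end [0.6711 0.2165 0.018 ] [ 1.685  1.55  -0.934]
```

View pics/s8.png

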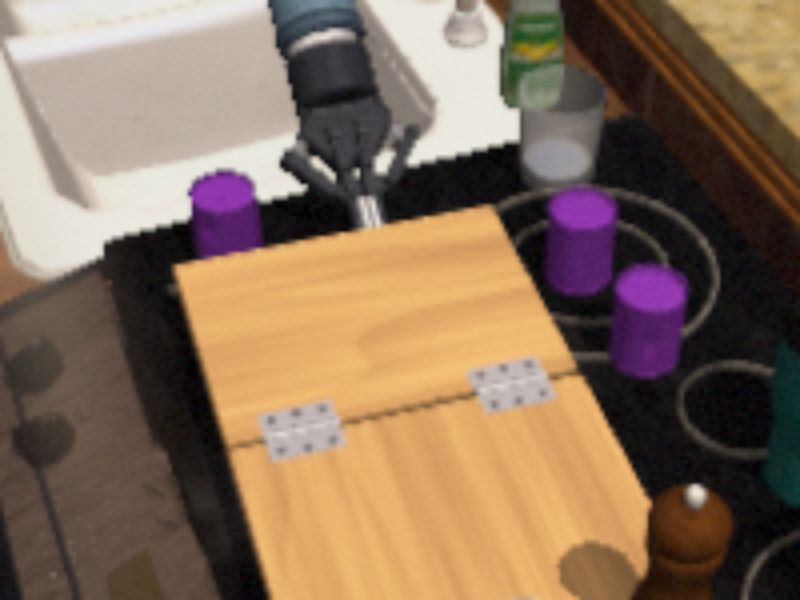

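Fingertips at crop (368,212), just outside and below the leaf's edge. They're clear of the purple tin at (228,215). Going under.

Call:
drive_tool([
  {"slide":[-0.09,0,0.16],"delta_rot":[0,0,0],"hand":0},
  {"slide":[-0.09,0,0.16],"delta_rot":[0,0,0],"hand":0},
  {"slide":[-0.1,0,0.16],"delta_rot":[0,0,0],"hand":0},
  {"slide":[-0.1,0,0.16],"delta_rot":[0,0,0],"hand":0},
  {"slide":[-0.1,0,0.16],"delta_rot":[0,0,0],"hand":0},
])

```text
time_s: 11.22
eef_pos: [0.6732, 0.2154, 0.0213]
eef_rot: [0.329, 0.644, 0.592, -0.355]
wrist_force: [0.9, -0.3, 0.5]
opening: -0.002
```

```bash
cat >> path.py <<'E'
def sweep(th0,th1,n,lead=1.0):
    p,R=now(); W=[]
    for th in np.linspace(th0,th1,n+1)[1:]:
        a,rho,x=sched(th); W.append((*tcp(th,a,rho,x,0),1))
    plan(p,R,W)
E
python3 - <<'E'
from path import *
sweep(-3,12,5); 
E
```

```text
t 11.22 p [0.6732 0.2154 0.0213] cov [0.0422 0.1991 0.0213] q [ 0.47   1.18   0.815 -0.827  1.757  0.662] F [ 0.9 -0.3  0.5] op -0.002
0 slide [-0.083, -0.044, -0.087] rot [0.0011, -0.0002, -0.0003]
0 slide [-0.18, 0.0, -0.128] rot [0.0, -0.0, -0.0]
0 slide [-0.186, 0.0, -0.118] rot [0.0, -0.0, -0.0]
0 slide [-0.193, 0.0, -0.109] rot [0.0, -0.0, -0.0]
0 slide [-0.197, 0.0, -0.098] rot [0.0, -0.0, -0.0]
end [0.6711 0.2162 0.0712] [ 1.685  1.55  -0.934]
```

Call:
drive_tool([
  {"slide":[-0.08,-0.04,-0.09],"delta_rot":[0.001,0,0],"hand":0},
  {"slide":[-0.15,0,-0.12],"delta_rot":[0,0,0],"hand":0},
  {"slide":[-0.18,0,-0.12],"delta_rot":[0,0,0],"hand":0},
  {"slide":[-0.19,0,-0.11],"delta_rot":[0,0,0],"hand":0},
  {"slide":[-0.2,0,-0.1],"delta_rot":[0,0,0],"hand":0},
])

```text
time_s: 11.85
eef_pos: [0.671, 0.2185, 0.07]
eef_rot: [0.328, 0.644, 0.592, -0.356]
wrist_force: [-2.1, 1.3, -4.4]
opening: 0.002
```

```bash
python3 - <<'E'
from path import *
from bench import ctrl
sweep(11,26,5) 
a=ctrl.camera("scene")["frame"][:,:,::-1]
cv2.imwrite("pics/s9.png",cv2.resize(a[90:240,200:400],None,fx=4,fy=4))
E
```

```text
t 11.85 p [0.671  0.2185 0.07  ] cov [0.0397 0.2021 0.07  ] q [ 0.474  1.111  0.837 -0.83   1.794  0.628] F [-2.1  1.3 -4.4] op 0.002
0 slide [-0.179, 0.006, -0.032] rot [0.0002, -0.0003, -0.0001]
0 slide [-0.206, -0.0, -0.081] rot [0.0, -0.0, -0.0]
0 slide [-0.209, -0.0, -0.069] rot [0.0, -0.0, -0.0]
0 slide [-0.213, -0.027, -0.059] rot [0.0, -0.0, -0.0]
0 slide [-0.215, -0.027, -0.047] rot [0.0, -0.0, -0.0]
end [0.6673 0.2039 0.121 ] [ 1.685  1.55  -0.934]
```

View pics/s9.png

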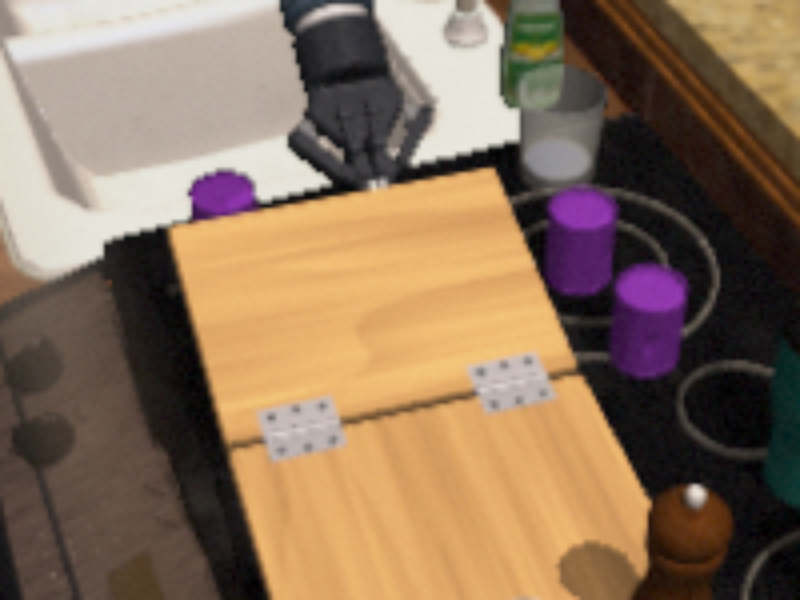

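Leaf is lifting: its free edge is now about 38 crop pixels higher, at (340,200), under about 5 N. Continuing.

Call:
drive_tool([
  {"slide":[-0.18,0,-0.04],"delta_rot":[0,0,0],"hand":0},
  {"slide":[-0.21,0,-0.08],"delta_rot":[0,0,0],"hand":0},
  {"slide":[-0.21,0,-0.07],"delta_rot":[0,0,0],"hand":0},
  {"slide":[-0.21,-0.03,-0.06],"delta_rot":[0,0,0],"hand":0},
  {"slide":[-0.21,-0.03,-0.05],"delta_rot":[0,0,0],"hand":0},
])

```text
time_s: 12.52
eef_pos: [0.6679, 0.2042, 0.1217]
eef_rot: [0.329, 0.644, 0.592, -0.355]
wrist_force: [3.1, 1.4, -3.8]
opening: -0.0
```

```bash
python3 - <<'E'
from path import *
sweep(25,55,10) 
E
```

```text
t 12.53 p [0.6679 0.2042 0.1217] cov [0.0378 0.1875 0.1217] q [ 0.46   1.015  0.898 -0.843  1.805  0.595] F [ 3.1  1.4 -3.8] op -0.0
0 slide [-0.137, -0.028, -0.014] rot [0.0009, -0.0005, -0.0006]
0 slide [-0.219, -0.026, -0.028] rot [0.0, -0.0, 0.0]
0 slide [-0.208, -0.027, -0.02] rot [0.0, 0.0043, 0.0]
0 slide [-0.201, -0.027, -0.014] rot [0.0, 0.0065, 0.0]
0 slide [-0.202, -0.026, -0.008] rot [0.0, 0.0066, 0.0]
1 slide [-0.202, -0.027, -0.001] rot [0.0, 0.0065, 0.0]
1 slide [-0.202, -0.027, 0.006] rot [0.0, 0.0065, 0.0]
1 slide [-0.201, -0.026, 0.012] rot [0.0, 0.0066, 0.0]
1 slide [-0.201, -0.027, 0.018] rot [0.0, 0.0065, 0.0]
1 slide [-0.2, -0.027, 0.025] rot [0.0, 0.0065, 0.0]
end [0.6499 0.1501 0.2027] [ 1.795  1.651 -0.818]
```

Call:
drive_tool([
  {"slide":[-0.16,-0.03,-0.02],"delta_rot":[0.001,0,0],"hand":0},
  {"slide":[-0.22,-0.03,-0.03],"delta_rot":[0,0,0],"hand":0},
  {"slide":[-0.21,-0.03,-0.02],"delta_rot":[0,0.0043,0],"hand":0},
  {"slide":[-0.2,-0.03,-0.01],"delta_rot":[0,0.0065,0],"hand":0},
  {"slide":[-0.2,-0.03,-0.01],"delta_rot":[0,0.0065,0],"hand":0},
])

```text
time_s: 13.15
eef_pos: [0.6576, 0.1814, 0.1653]
eef_rot: [0.311, 0.654, 0.6, -0.339]
wrist_force: [2.9, 1.3, -4.1]
opening: 0.001
```

```bash
python3 - <<'E'
from path import *
from bench import ctrl
sweep(40,70,10) 
a=ctrl.camera("scene")["frame"][:,:,::-1]
cv2.imwrite("pics/s10.png",cv2.resize(a[60:240,200:400],None,fx=3,fy=3))
E
```

```text
t 13.15 p [0.6576 0.1814 0.1653] cov [0.0294 0.1639 0.1653] q [ 0.429  0.886  1.    -0.812  1.776  0.565] F [ 2.9  1.3 -4.1] op 0.001
0 slide [-0.178, 0.007, -0.011] rot [-0.0008, 0.006, -0.0004]
0 slide [-0.202, -0.027, 0.006] rot [-0.0, 0.0065, 0.0]
0 slide [-0.201, -0.026, 0.011] rot [-0.0, 0.0065, 0.0]
0 slide [-0.201, -0.027, 0.019] rot [-0.0, 0.0066, 0.0]
0 slide [-0.2, -0.027, 0.024] rot [-0.0, 0.0065, 0.0]
1 slide [-0.198, -0.026, 0.031] rot [-0.0, 0.0065, 0.0]
1 slide [-0.198, -0.027, 0.038] rot [-0.0, 0.0065, 0.0]
1 slide [-0.196, -0.027, 0.043] rot [-0.0, 0.0066, 0.0]
1 slide [-0.195, -0.026, 0.05] rot [-0.0, 0.0065, 0.0]
1 slide [-0.192, -0.027, 0.056] rot [-0.0, 0.0065, 0.0]
end [0.6398 0.1093 0.2307] [ 1.865  1.715 -0.737]
```

View pics/s10.png

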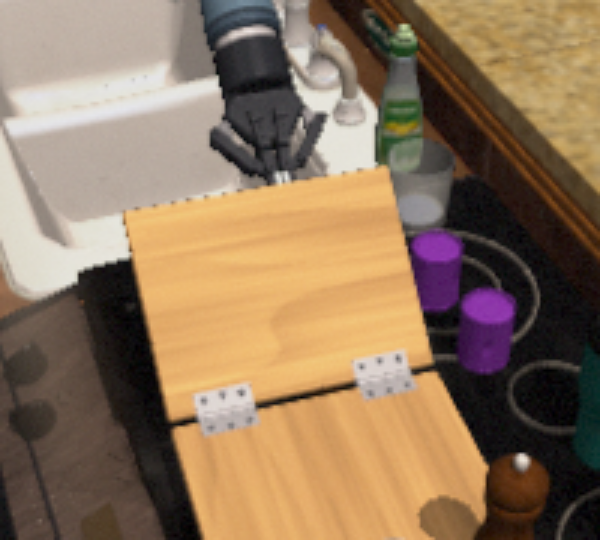

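Call:
drive_tool([
  {"slide":[-0.18,0,-0.01],"delta_rot":[-0.0008,0.006,-0.0004],"hand":0},
  {"slide":[-0.2,-0.03,0.01],"delta_rot":[0,0.0065,0],"hand":0},
  {"slide":[-0.2,-0.03,0.01],"delta_rot":[0,0.0065,0],"hand":0},
  {"slide":[-0.2,-0.03,0.02],"delta_rot":[0,0.0065,0],"hand":0},
  {"slide":[-0.2,-0.03,0.02],"delta_rot":[0,0.0065,0],"hand":0},
])

```text
time_s: 13.82
eef_pos: [0.6489, 0.1503, 0.2027]
eef_rot: [0.281, 0.67, 0.616, -0.305]
wrist_force: [3.2, 2.5, -3.6]
opening: 0.004
```

Call:
drive_tool([
  {"slide":[-0.2,-0.02,0.03],"delta_rot":[0,0.0065,0],"hand":0},
  {"slide":[-0.2,-0.02,0.04],"delta_rot":[0,0.0065,0],"hand":0},
  {"slide":[-0.2,-0.02,0.04],"delta_rot":[0,0.0065,0],"hand":0},
  {"slide":[-0.2,-0.02,0.05],"delta_rot":[0,0.0065,0],"hand":0},
  {"slide":[-0.19,-0.02,0.06],"delta_rot":[0,0.0065,0],"hand":0},
])

```text
time_s: 14.45
eef_pos: [0.6405, 0.1089, 0.2309]
eef_rot: [0.249, 0.684, 0.629, -0.271]
wrist_force: [2.5, 2.8, -0.4]
opening: 0.001
```

```bash
python3 - <<'E'
from path import *
from bench import ctrl
sweep(69,99,10) 
a=ctrl.camera("scene")["frame"][:,:,::-1]
cv2.imwrite("pics/s11.png",cv2.resize(a[60:240,200:400],None,fx=3,fy=3))
E
```

```text
t 14.45 p [0.6405 0.1089 0.2309] cov [0.0185 0.0902 0.2309] q [ 0.299  0.603  1.219 -0.689  1.637  0.45 ] F [ 2.5  2.8 -0.4] op 0.001
0 slide [-0.119, -0.032, 0.038] rot [0.0, 0.0047, 0.0]
0 slide [-0.189, -0.026, 0.066] rot [0.0, 0.0065, 0.0]
0 slide [-0.187, -0.027, 0.072] rot [0.0, 0.0065, 0.0]
0 slide [-0.185, -0.027, 0.078] rot [0.0, 0.0066, 0.0]
0 slide [-0.181, -0.026, 0.084] rot [0.0, 0.0065, 0.0]
1 slide [-0.179, -0.027, 0.089] rot [0.0, 0.0065, 0.0]
1 slide [-0.176, -0.027, 0.096] rot [0.0, 0.0066, 0.0]
1 slide [-0.149, -0.026, 0.129] rot [0.0, 0.0065, 0.0]
1 slide [-0.144, -0.027, 0.134] rot [0.0, 0.0065, 0.0]
1 slide [-0.137, -0.027, 0.136] rot [0.0, 0.0066, 0.0]
end [0.6192 0.0181 0.2452] [ 1.995  1.835 -0.567]
```

View pics/s11.png

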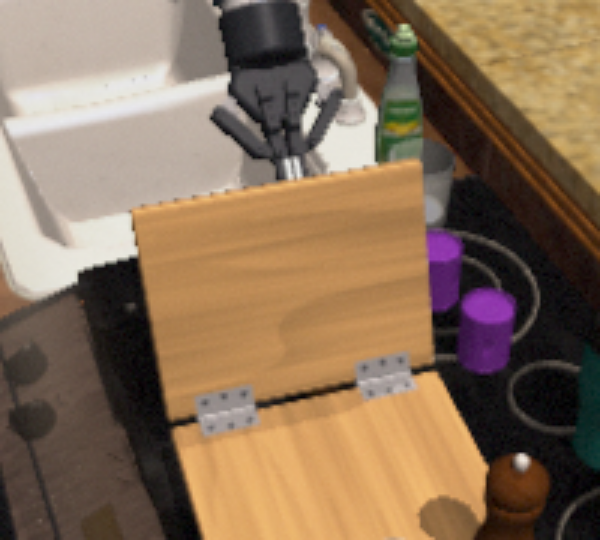

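Call:
drive_tool([
  {"slide":[-0.16,-0.02,0.05],"delta_rot":[0,0.005,0],"hand":0},
  {"slide":[-0.19,-0.02,0.07],"delta_rot":[0,0.0065,0],"hand":0},
  {"slide":[-0.19,-0.02,0.07],"delta_rot":[0,0.0065,0],"hand":0},
  {"slide":[-0.18,-0.02,0.08],"delta_rot":[0,0.0065,0],"hand":0},
  {"slide":[-0.18,-0.02,0.08],"delta_rot":[0,0.0065,0],"hand":0},
])

```text
time_s: 15.12
eef_pos: [0.6316, 0.0639, 0.247]
eef_rot: [0.218, 0.697, 0.641, -0.237]
wrist_force: [2.2, 3.9, -1.8]
opening: -0.001
```

Call:
drive_tool([
  {"slide":[-0.18,-0.02,0.09],"delta_rot":[0,0.0065,0],"hand":0},
  {"slide":[-0.18,-0.02,0.1],"delta_rot":[0,0.0065,0],"hand":0},
  {"slide":[-0.15,-0.02,0.12],"delta_rot":[0,0.0065,0],"hand":0},
  {"slide":[-0.15,-0.02,0.13],"delta_rot":[0,0.0065,0],"hand":0},
  {"slide":[-0.14,-0.02,0.13],"delta_rot":[0,0.0065,0],"hand":0},
])

```text
time_s: 15.75
eef_pos: [0.6226, 0.0156, 0.2468]
eef_rot: [0.185, 0.708, 0.651, -0.201]
wrist_force: [0.8, 1.5, 2.9]
opening: -0.002
```

```bash
python3 - <<'E'
from path import *
from bench import ctrl
sweep(99,129,10) 
a=ctrl.camera("scene")["frame"][:,:,::-1]
cv2.imwrite("pics/s12.png",cv2.resize(a[60:300,180:420],None,fx=2.5,fy=2.5))
E
```

```text
t 15.75 p [0.6226 0.0156 0.2468] cov [ 0.0084 -0.0042  0.2468] q [ 0.101  0.398  1.4   -0.546  1.473  0.276] F [0.8 1.5 2.9] op -0.002
0 slide [-0.078, -0.098, 0.145] rot [-0.0, 0.0065, 0.0]
0 slide [-0.125, -0.026, 0.142] rot [-0.0, 0.0066, 0.0]
0 slide [-0.12, -0.027, 0.145] rot [-0.0, 0.0065, 0.0]
0 slide [-0.113, -0.018, 0.147] rot [-0.0, 0.0065, 0.0]
0 slide [-0.108, 0.0, 0.149] rot [-0.0, 0.0066, 0.0]
1 slide [-0.101, 0.0, 0.151] rot [-0.0, 0.0065, 0.0]
1 slide [-0.095, 0.0, 0.153] rot [-0.0, 0.0065, 0.0]
1 slide [-0.088, 0.0, 0.154] rot [-0.0, 0.0066, -0.0]
1 slide [-0.083, 0.0, 0.155] rot [-0.0, 0.0065, -0.0]
1 slide [-0.077, 0.0, 0.156] rot [-0.0, 0.0065, -0.0]
end [ 0.6077 -0.0606  0.2021] [ 2.121  1.951 -0.374]
```

View pics/s12.png

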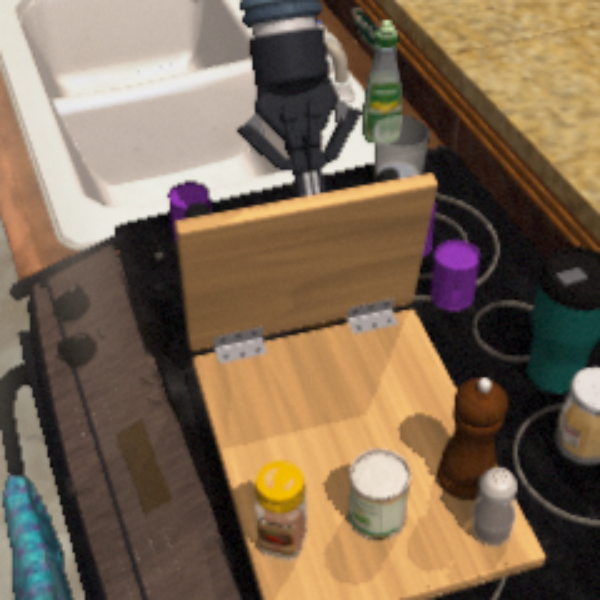

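Leaf is just past upright: its free edge runs from crop (180,225) to (435,182). Tin at (378,495) and the other things are untouched. Continuing.

Call:
drive_tool([
  {"slide":[-0.13,-0.02,0.13],"delta_rot":[0,0.0065,0],"hand":0},
  {"slide":[-0.13,-0.02,0.14],"delta_rot":[0,0.0065,0],"hand":0},
  {"slide":[-0.12,-0.02,0.14],"delta_rot":[0,0.0065,0],"hand":0},
  {"slide":[-0.11,-0.02,0.15],"delta_rot":[0,0.0065,0],"hand":0},
  {"slide":[-0.11,-0.02,0.15],"delta_rot":[0,0.0065,0],"hand":0},
])

```text
time_s: 16.42
eef_pos: [0.6139, -0.0273, 0.2303]
eef_rot: [0.152, 0.717, 0.66, -0.165]
wrist_force: [1.8, 1.4, 2.2]
opening: -0.001
```

Call:
drive_tool([
  {"slide":[-0.1,-0.02,0.15],"delta_rot":[0,0.0065,0],"hand":0},
  {"slide":[-0.1,-0.02,0.15],"delta_rot":[0,0.0065,0],"hand":0},
  {"slide":[-0.09,0,0.15],"delta_rot":[0,0.0065,0],"hand":0},
  {"slide":[-0.08,0,0.15],"delta_rot":[0,0.0065,0],"hand":0},
  {"slide":[-0.08,0,0.15],"delta_rot":[0,0.0065,0],"hand":0},
])

```text
time_s: 17.05
eef_pos: [0.609, -0.0624, 0.2048]
eef_rot: [0.118, 0.725, 0.667, -0.128]
wrist_force: [-0.0, 0.6, 2.1]
opening: -0.001
```

```bash
python3 - <<'E'
from path import *
from bench import ctrl
sweep(128,158,10) 
a=ctrl.camera("scene")["frame"][:,:,::-1]
cv2.imwrite("pics/s13.png",cv2.resize(a[60:300,180:420],None,fx=2.5,fy=2.5))
E
```

```text
t 17.05 p [ 0.609  -0.0624  0.2048] cov [ 0.0014 -0.0831  0.2048] q [-0.116  0.321  1.531 -0.364  1.297  0.068] F [-0.   0.6  2.1] op -0.001
0 slide [0.003, -0.028, 0.143] rot [-0.0002, 0.0046, 0.0001]
0 slide [-0.066, -0.0, 0.157] rot [0.0, 0.0066, -0.0]
0 slide [-0.061, -0.0, 0.157] rot [0.0, 0.0065, -0.0]
0 slide [-0.054, -0.0, 0.158] rot [0.0, 0.0065, -0.0]
0 slide [-0.048, -0.0, 0.157] rot [0.0, 0.0066, -0.0]
1 slide [-0.043, -0.0, 0.157] rot [0.0, 0.0065, -0.0]
1 slide [-0.037, -0.0, 0.156] rot [0.0, 0.0065, -0.0]
1 slide [-0.048, -0.0, 0.15] rot [0.0, 0.0066, -0.0]
1 slide [-0.052, -0.0, 0.149] rot [0.0, 0.0065, -0.0]
1 slide [-0.047, -0.0, 0.15] rot [0.0, 0.0065, -0.0]
end [ 0.6041 -0.1039  0.1366] [ 2.234  2.054 -0.168]
```

View pics/s13.png

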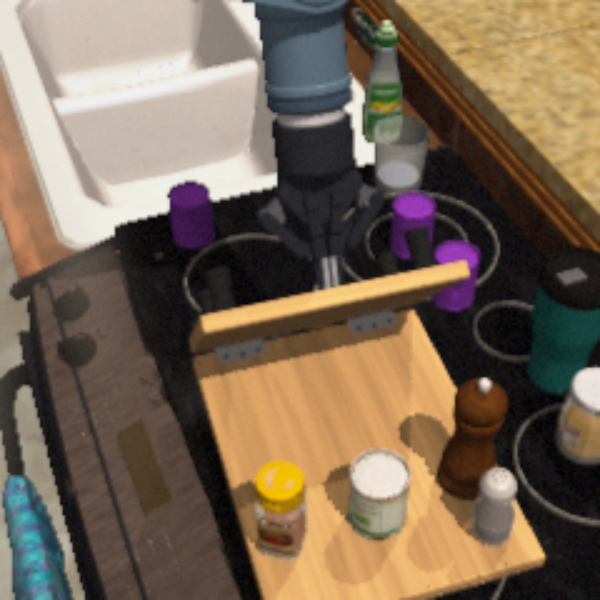

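Call:
drive_tool([
  {"slide":[-0.03,0,0.14],"delta_rot":[0,0.0055,0],"hand":0},
  {"slide":[-0.06,0,0.15],"delta_rot":[0,0.0065,0],"hand":0},
  {"slide":[-0.06,0,0.15],"delta_rot":[0,0.0065,0],"hand":0},
  {"slide":[-0.05,0,0.15],"delta_rot":[0,0.0065,0],"hand":0},
  {"slide":[-0.05,0,0.15],"delta_rot":[0,0.0065,0],"hand":0},
])

```text
time_s: 17.73
eef_pos: [0.6071, -0.0855, 0.1734]
eef_rot: [0.084, 0.73, 0.672, -0.092]
wrist_force: [-0.0, -0.6, 2.4]
opening: -0.005
```

Call:
drive_tool([
  {"slide":[-0.04,0,0.15],"delta_rot":[0,0.0065,0],"hand":0},
  {"slide":[-0.04,0,0.15],"delta_rot":[0,0.0065,0],"hand":0},
  {"slide":[-0.05,0,0.14],"delta_rot":[0,0.0065,0],"hand":0},
  {"slide":[-0.05,0,0.14],"delta_rot":[0,0.0065,0],"hand":0},
  {"slide":[-0.05,0,0.14],"delta_rot":[0,0.0065,0],"hand":0},
])

```text
time_s: 18.35
eef_pos: [0.6056, -0.1041, 0.1406]
eef_rot: [0.05, 0.734, 0.675, -0.055]
wrist_force: [-0.5, -0.2, 2.3]
opening: -0.001
```

```bash
python3 - <<'E'
from path import *
from bench import ctrl
sweep(156,180,10) 
a=ctrl.camera("scene")["frame"][:,:,::-1]
cv2.imwrite("pics/s14.png",cv2.resize(a[60:300,180:420],None,fx=2.5,fy=2.5))
E
```

```text
t 18.35 p [ 0.6056 -0.1041  0.1406] cov [ 0.0015 -0.1249  0.1406] q [-0.287  0.357  1.588 -0.158  1.171 -0.143] F [-0.5 -0.2  2.3] op -0.001
0 slide [0.007, -0.03, 0.1] rot [-0.0001, 0.0003, 0.0001]
0 slide [-0.034, -0.0, 0.12] rot [0.0, 0.0052, -0.0]
0 slide [-0.03, -0.0, 0.121] rot [0.0, 0.0052, -0.0]
0 slide [-0.027, -0.0, 0.122] rot [0.0, 0.0052, -0.0]
0 slide [-0.024, -0.0, 0.122] rot [0.0, 0.0053, -0.0]
1 slide [-0.021, -0.0, 0.122] rot [0.0, 0.0052, -0.0]
1 slide [-0.017, -0.0, 0.122] rot [0.0, 0.0052, -0.0]
1 slide [-0.014, -0.0, 0.122] rot [0.0, 0.0052, -0.0]
1 slide [-0.011, -0.0, 0.123] rot [0.0, 0.0053, -0.0]
1 slide [-0.008, -0.0, 0.122] rot [0.0, 0.0052, -0.0]
end [ 0.6029 -0.118   0.082 ] [2.313 2.126 0.   ]
```

View pics/s14.png

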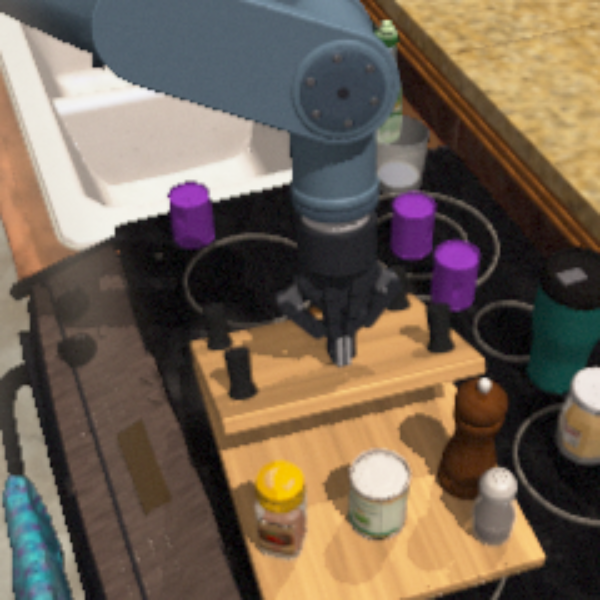

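Leaf is at about 155°. The gripper is between the feet at crop (240,375) and (440,330), and the tin and mill are clear. Finishing more slowly.

Call:
drive_tool([
  {"slide":[-0.01,-0.02,0.1],"delta_rot":[0,0.003,0],"hand":0},
  {"slide":[-0.03,0,0.11],"delta_rot":[0,0.005,0],"hand":0},
  {"slide":[-0.03,0,0.11],"delta_rot":[0,0.005,0],"hand":0},
  {"slide":[-0.03,0,0.11],"delta_rot":[0,0.005,0],"hand":0},
  {"slide":[-0.02,0,0.11],"delta_rot":[0,0.005,0],"hand":0},
])

```text
time_s: 19.02
eef_pos: [0.6038, -0.1132, 0.1146]
eef_rot: [0.026, 0.736, 0.676, -0.028]
wrist_force: [0.9, -0.1, 0.5]
opening: 0.003
```

Call:
drive_tool([
  {"slide":[-0.02,0,0.11],"delta_rot":[0,0.004,0],"hand":0},
  {"slide":[-0.02,0,0.11],"delta_rot":[0,0.003,0],"hand":0},
  {"slide":[-0.01,0,0.1],"delta_rot":[0,0,0],"hand":0},
  {"slide":[-0.01,0,0.1],"delta_rot":[0,0,0],"hand":0},
  {"slide":[0,0,0.08],"delta_rot":[0,0,0],"hand":0},
])

```text
time_s: 19.65
eef_pos: [0.6033, -0.1174, 0.0898]
eef_rot: [0.019, 0.736, 0.677, -0.021]
wrist_force: [0.3, -0.8, 1.1]
opening: -0.004
```

```bash
python3 - <<'E'
from path import *
from bench import ctrl
now()
a=ctrl.camera("scene")["frame"][:,:,::-1]
cv2.imwrite("pics/s15.png",cv2.resize(a[60:300,180:420],None,fx=2.5,fy=2.5))
E
```

```text
t 19.65 p [ 0.6033 -0.1174  0.0898] cov [ 0.0004 -0.1383  0.0898] q [-0.357  0.42   1.611 -0.06   1.097 -0.246] F [ 0.3 -0.8  1.1] op -0.004
```

View pics/s15.png

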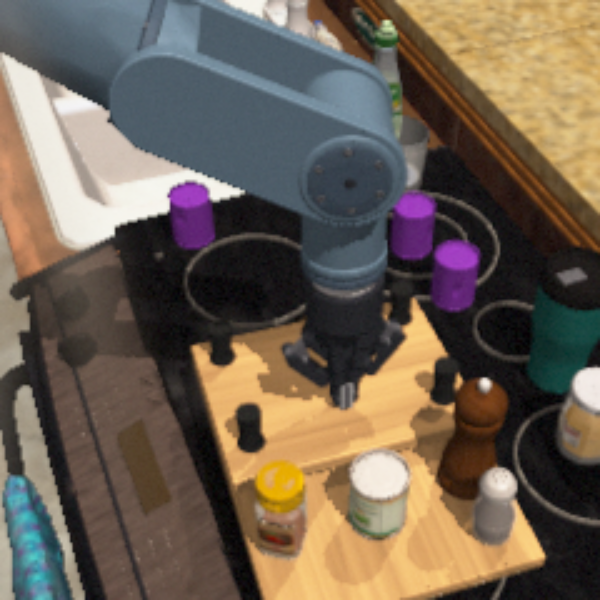

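Call:
drive_tool([
  {"slide":[0,0,0.05],"delta_rot":[0,0,0],"hand":0},
  {"slide":[0,0,0.05],"delta_rot":[0,0,0],"hand":0},
  {"slide":[0,0,0.05],"delta_rot":[0,0,0],"hand":0},
  {"slide":[0,0,0.02],"delta_rot":[0,0,0],"hand":0},
  {"slide":[0,0,0],"delta_rot":[0,0,0],"hand":0},
])

```text
time_s: 20.32
eef_pos: [0.6035, -0.118, 0.0824]
eef_rot: [0.019, 0.736, 0.677, -0.021]
wrist_force: [-1.8, 0.7, 4.5]
opening: -0.001
```

Call:
drive_tool([
  {"slide":[0,0,0.02],"delta_rot":[0,0,0],"hand":0},
  {"slide":[0,0,0.02],"delta_rot":[0,0,0],"hand":0},
  {"slide":[0,0,0],"delta_rot":[0,0,0],"hand":0},
  {"slide":[0,0,0],"delta_rot":[0,0,0],"hand":0},
  {"slide":[0,0,0],"delta_rot":[0,0,0],"hand":0},
])

```text
time_s: 20.95
eef_pos: [0.6036, -0.1181, 0.0821]
eef_rot: [0.019, 0.736, 0.677, -0.021]
wrist_force: [-7.7, 2.3, 16.5]
opening: -0.005
```

Force rose to 16 N with no further travel, so the leaf is on its stop. Backing off straight up.

Call:
drive_tool([
  {"slide":[0,0,-0.1],"delta_rot":[0,0,0],"hand":0},
  {"slide":[0,0,-0.4],"delta_rot":[0,0,0],"hand":0},
  {"slide":[0,0,-0.8],"delta_rot":[0,0,0],"hand":0},
  {"slide":[0,0,-1],"delta_rot":[0,0,0],"hand":0},
  {"slide":[0,0,-1],"delta_rot":[0,0,0],"hand":0},
])

```text
time_s: 21.58
eef_pos: [0.6041, -0.1087, 0.247]
eef_rot: [0.019, 0.736, 0.677, -0.02]
wrist_force: [1.0, -0.4, 0.7]
opening: -0.001
```

Call:
drive_tool([
  {"slide":[0.8,-0.4,-0.3],"delta_rot":[0,0,0],"hand":0},
  {"slide":[0.9,-0.4,-0.3],"delta_rot":[0,0,0],"hand":0},
  {"slide":[0.9,-0.4,-0.3],"delta_rot":[0,0,0],"hand":0},
  {"slide":[0.9,-0.4,0],"delta_rot":[0,0,0],"hand":0},
  {"slide":[0.5,-0.2,0],"delta_rot":[0,0,0],"hand":0},
])

```text
time_s: 22.2
eef_pos: [0.5305, 0.1023, 0.2797]
eef_rot: [0.019, 0.735, 0.677, -0.02]
wrist_force: [0.2, 0.3, -0.2]
opening: 0.002
```

Call:
drive_tool([
  {"slide":[0.8,-0.4,0],"delta_rot":[0,0,0],"hand":0},
  {"slide":[0.8,-0.4,0],"delta_rot":[0,0,0],"hand":0},
  {"slide":[0.8,-0.4,0],"delta_rot":[0,0,0],"hand":0},
  {"slide":[0.3,0,0],"delta_rot":[0,0,0],"hand":0},
  {"slide":[0,0,0],"delta_rot":[0,0,0],"hand":0},
])

```text
time_s: 22.82
eef_pos: [0.4832, 0.2399, 0.2714]
eef_rot: [0.019, 0.735, 0.677, -0.02]
wrist_force: [0.1, -0.2, -0.3]
opening: -0.0
```

```bash
python3 - <<'E'
from path import *
from bench import ctrl
now()
for n in("scene","top"): cv2.imwrite(f"pics/{n}16.png",ctrl.camera(n)["frame"][:,:,::-1])
a=cv2.imread("pics/scene16.png")[130:310,230:430]; b=cv2.imread("pics/top16.png")[140:290,200:470]
cv2.imwrite("pics/f1.png",cv2.resize(a,None,fx=3.2,fy=3.2,interpolation=cv2.INTER_CUBIC));cv2.imwrite("pics/f2.png",cv2.resize(b,None,fx=2.9,fy=2.9,interpolation=cv2.INTER_CUBIC))
E
```

```text
t 22.82 p [0.4832 0.2399 0.2714] cov [-0.1493  0.2076  0.2714] q [ 0.272  0.09   1.628 -0.053  1.443  0.362] F [ 0.1 -0.2 -0.3] op -0.0
```

View pics/f1.png

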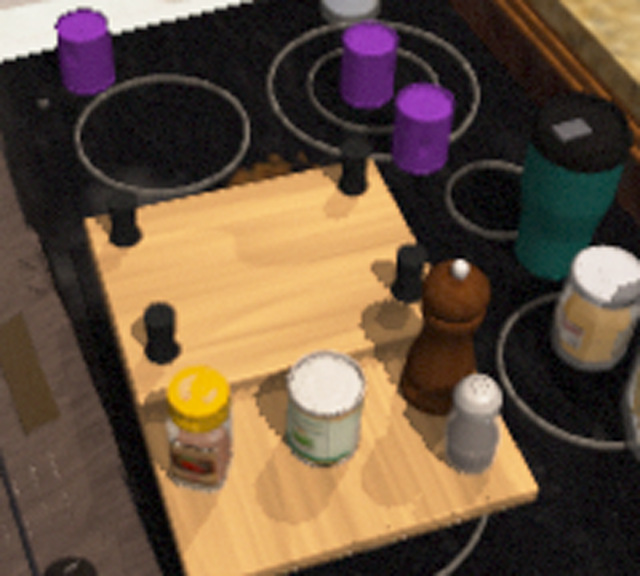

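View pics/f2.png

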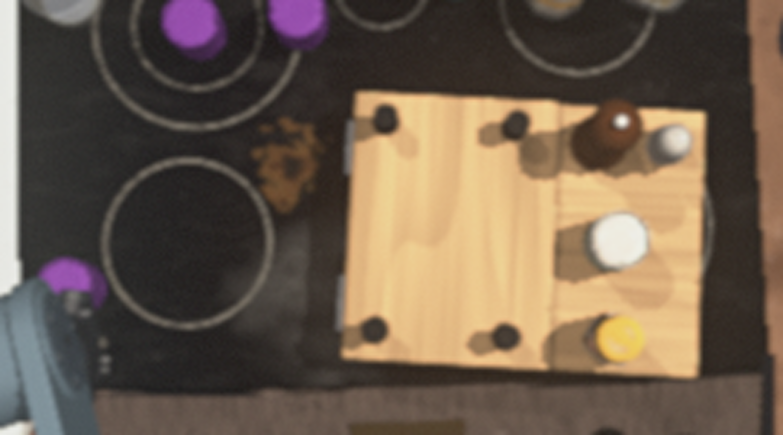

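```bash
python3 - <<'E'
from h import *
s=lambda u,v:(230+u/3.2-.35,130+v/3.2-.35); t=lambda u,v:(200+u/2.9-.33,140+v/2.9-.33)
for n,a,b in(("tin",(327,383),(619,240)),("spice",(199,392),(620,339)),("mill",(460,268),(621,121)),("salt",(482,388),(675,139)),("leafcornerF",(138,398),(549,370)),("leafcornerB",(430,322),(558,101))):
    print(n,cov(tri(s(*a),t(*b))).round(4))
from bench import ctrl; ctrl.hand_in()
E
```

```text
tin [-0.0065 -0.2655  0.1336]
spice [-0.102  -0.2653  0.1623]
mill [ 0.0967 -0.2516  0.2111]
salt [ 0.0926 -0.3134  0.1498]
leafcornerF [-0.1359 -0.2075  0.0913]
leafcornerB [ 0.1251 -0.2037  0.0856]
the job is handed in; nothing more can be done
```

The leaf is folded over its spine and lies flat, upside down, on the worktop part, so the front left ring is uncovered. The job is handed in after about 23 s.

- **Tin:** I slid it along the board with the outside of the slightly open fingers, at about 1.4 N, without gripping it. It stands upright at cover (-6, -266) mm. Its near side is about 26 mm past the landing edge and its far side about 65 mm from the board's right-hand end.
- **Leaf:** I turned it with shut fingertips under the free edge, at about 3–5 N. It was followed all the way down, then pressed onto its stop with a brief 16–18 N until it moved no further. At the stop its upper face measured 82 mm above the hob, as expected.
- **Other things:** the spice jar and pepper mill measure within 1 mm of where they were, and the salt shaker within 3 mm, which is about the measuring error. No contact with the purple look-alikes was seen in the pictures.
- **Last checks:** the arm was clear of everything at hand-in, with no force on the wrist. The camera put the leaf's free-edge corners at 86–91 mm, a few mm above the 82 mm felt at the stop. They are blurred in the picture, so I trust the stop reading more.

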